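# Pack the stuck spare cells down their storage tube

## Robot

A 6-joint arm with a two-finger parallel gripper is mounted at the origin on the work surface. World frame = base frame: x ahead of the robot, y to its left, z up, the work surface at z = 0. Lengths are in m, angles in degrees, forces in N, time in s.
With the tool pointing down it reaches from about 0.25 to 0.725 m from the base axis. Payload 9.7 kg.
Tool frame: the origin (TCP) lies at the very end of the fingers, on their centre line; the grasp point (between the pads) lies 19 mm behind it; z points along the fingers, y is the direction in which the jaws open and shut (so a half turn about z gives the same grasp; the last joint's range is limited). The gripper opens to 85 mm and grips with 20 to 120 N. Pads are 22 mm wide; open, the fingers measure 114 mm over their backs; the gripper's body (76 mm by 85 mm) begins 54 mm behind the grasp point. The pads swing forward as they close: fully open they stand 13 mm farther back than shut.
Start: joints at [-75.115, 4.979, 10.078, 95.1, 0, 90], TCP at [0.141, -0.532, 0.231] pointing down, gripper open.
Joint ranges: [-179.16, 179.16], [-48.56, 103.87], [-65.8, 70.77], [-126.05, 130.52], [-82.76, 87.17], [-180, 180]. Speed limits (degrees/s): [127.2, 127.2, 147.25, 180, 180, 180].

## Interface

Orientations are given as [roll, pitch, yaw] about the fixed x, y, z axes, in that order (R = Rz(yaw) Ry(pitch) Rx(roll)).
In Python, from workcell import bot gives the robot as it stands. The module is installed in compiled form; this text tells all that it offers.
- The arm moves only by the tool step_arm, never from a script. Its arguments are lists of equal length, an entry for each row: "dr": the turn, a rotation vector about the tool's x, y, z in rad, a list of three; "xyz": the shift along the tool's x, y, z in units of 40 mm (1.0 is 40 mm), a list of three; "gripper": the opening, from 0 (shut) to 1 (fully open). In form: {"dr": [[wx, wy, wz], ...], "xyz": [[x, y, z], ...], "gripper": [gripper, ...]}. A call has exactly 8 rows; each row is the pose to reach, as a shift and turn from the pose commanded when the call began, along the tool's axes at that moment; what a row does not reach only later rows make up. A row lasts 1/10 s, in which the tool goes at most 50 mm and 8.59 degrees, less where a joint would pass 70% of its speed; a pose out of reach is approached as far as the arm can. A call with a gripper value outside its range is refused whole. The fingers move at their own pace and stop on an object; "squeeze" is the grip in N (left out, the last holds). Time passes only in rows, so rows that repeat a pose let the fingers close, or fill a call up. It gives the time, the measured TCP pose, the force and the opening at its end, in the units of the state.
- bot.get_obs(): the state, without advancing time (a new reading comes with each control period).
- bot.camera(name): name is "side" or "top"; returns a dict with "image" (420x560x3 uint8, red, green, blue), "camera_matrix" (3x3 intrinsics, pixels), "R" (3x3) and "t" (3): a world point X has camera coordinates R X + t. Camera axes: x right, y down, z forward; pixel columns grow to the right and rows downward; lengths in m; the calibration is good to about 2 mm. A picture is of the moment at which its call begins. There is no depth.
- bot.job_done(): hands the job in, once; it reports no verdict.
Trained networks look in a picture, given as the dict that the camera call returned (one of the last four; its "shot" number tells which), for a name from the list of things; names that differ only in an ending like _2 or _b are one class to them, and where a whole thing is asked for, a point or a joint stands for the part that bears it (a point fixed in the world has none). Each returns a list of dicts, best first, with "p" (0 to 1); they miss things now and then, are a little off and sometimes report something else, mostly with a low value. They report only what shows in the picture. A call takes as long as a camera call.
- bot.regions_of(picture, thing): "region" (420x560 bool, what is visible of it) and "box" ([centre column, centre row, width, height] in pixels, round what is visible of it).
The state is a dict: "time": time; "q": joint angles; "qd": joint speeds; "joint_efforts": joint torques, N m; "ee_pos": TCP position; "tcp_rot": TCP orientation; "wrist_force": force on the tool from outside, world axes, zero at the start; "torque": the same for the moment, N m; "opening": finger opening in m.
Only numpy, scipy, OpenCV 4.12 (cv2) and the standard library are available. Lean on these libraries where they do the work, as an engineer would, in place of code of your own. Each camera call takes 0.05 s, during which the arm holds its last target.

## Task

Two spare cells have stuck partway down their clear storage tube, with gaps under them, so a third will not fit. Take the thick pencil out of the cup and, with its blunt end, push the cells down steadily, without hammering, until both are fully home, one on the other on the tube's floor, finishing with a firm push of a kilo or two once they have stopped. Then stand the pencil back in the cup, point up, and leave everything else where it is.

Things in the scene. Friction and masses are not known exactly. Their poses are not given: they have to be found in the camera images.
- pencil: the thick wooden pencil: the taller of the two in the cup, 10 mm thick, 170 mm long, mass 13 to 22 g. Origin: centre of its flat blunt end; its z axis runs from there towards the point. Straight for 150 mm, then a 20 mm cone to the point. It stands blunt end down in one of the cup's two inner tubes (either one), leaning at most 4 degrees; the first 77 mm from the blunt end are inside the cup, so 73 mm of straight shaft and the point show above the rim.
- pencil_thin: the other pencil, thin and short (7 mm thick, 111 mm long), standing in the cup's other inner tube, its point 34 mm above the rim. Origin: centre of its blunt lower end. To be left alone.
- cup: heavy white ceramic cup (about 0.45 kg, loose), 82 mm across at the rim, 85 mm high. Origin: centre of its underside; z up. Inside stand two upright ceramic tubes, open at the top level with the rim, 14 mm bore, 19 mm outside, 77 mm deep to the cup's floor, which is 8 mm above the underside; their axes are 18 mm either side of the cup's centre along its own +y and -y.
- cup_well0 (a point): centre of the mouth of the cup's inner tube on its +y side, level with the rim (77 mm above the cup's floor)
- cup_well1 (a point): the same for the inner tube on its -y side
- tube: the clear upright storage tube holding the two stuck cells (the one whose top cell lies well below its mouth): bore 19 mm, outside 23 mm, mouth 122 mm above its underside, on a grey round foot 64 mm across screwed to the shelf. Origin: centre of the foot's underside; z up. Its inner floor is 8 mm above that. Inner fins grip the cells.
- tube_mouth (a point): centre of that tube's open mouth, 114 mm above its inner floor
- cell_top (a point): centre of the flat top face of the upper cell in that tube. Cells are 17 mm thick, 34.5 mm long; with both home this point is 77 mm above the foot's underside, 45 mm below the mouth; at the start it is 15 to 38 mm higher
- cell_low (a joint): how far (m) the lower cell has slid down: 0.020 = standing on the tube's floor, 0.015 = 5 mm above it. Starts between 0.004 and 0.013. It moves only when the upper cell pushes it; sliding both takes about 6 N
- cell_up (a joint): how far (m) the upper cell has slid down towards the lower one: 0.024 = resting on it, 0.019 = a 5 mm gap. Starts between 0.002 and 0.016. Sliding it takes about 3 N; once it meets the lower cell, about 6 N moves both, and at the floor they stop dead
- tube_full: a second tube of the same size and foot, already full with three cells, top cell 10.5 mm below its mouth. Origin: centre of the foot's underside. Fixed; nothing to do there
- stapler: steel stapler lying on the shelf, 135 x 34 mm, up to 60 mm high; loose bystander. Origin: centre of its underside
- dispenser: black tape dispenser, 145 x 54 mm, 83 mm high; loose bystander. Origin: centre of its underside
- tray: coral silicone key tray with keys, 150 x 110 x 24 mm; loose bystander. Origin: centre of its underside
- notes: block of square paper notes, 76 x 76 x 22 mm; loose bystander. Origin: centre of its underside
- router: black router, 120 x 190 mm, two aerials 130 mm high at its far edge; fixed, at the back of the shelf. Origin: centre of its underside. All these stand on the aluminium shelf, whose top is 12 mm above the table

How it is judged:
By the outcome, as a careful person would: the job done as asked, in the order asked, and still so for the second after the job is handed in, with the robot touching nothing.
It also fails if it takes over 58 s, if anything falls off the work surface, if the arm or the gripper's body presses on something with over 40 N, if the wrist force passes 120 N, or if a joint passes its speed limit or range.

## Working session

There is one attempt and no reset: what is moved stays moved. The work goes in short steps, Python scripts to look and compute and a tool call to move; the robot and the scene stay as the last step left them, time stands still between calls to the robot, and variables do not carry over. Pictures are saved under pics/ and viewed, and the job is handed in when it is done.

Besides the shell and the picture viewer there is one more tool, called after "Request:" in YAML: its name, and indented under it one key for each argument. step_arm: Moves the arm, as the interface text tells. Its arguments: {"type":"object","properties":{"dr":{"type":"array"},"xyz":{"type":"array"},"gripper":{"type":"array"},"squeeze":{"type":"number"}},"required":["dr","xyz","gripper"]}

```bash
ls; mkdir -p pics; python3 - <<'E'
from workcell import bot
import cv2,pickle
print(bot.get_obs())
for n in ["side","top"]:
    c=bot.camera(n); cv2.imwrite(f"pics/{n}0.png",c["image"][:,:,::-1]); pickle.dump(c,open(f"{n}0.pkl","wb"))
    print(n,c["camera_matrix"],c["R"],c["t"],c["shot"])
    for t in ["pencil","pencil_thin","cup","tube","tube_full","cell_top","cell_low","cell_up","stapler","dispenser","tray","notes","router"]:
        r=bot.regions_of(c,t)
        print(t,[(round(d["p"],2),[round(float(v),1) for v in d["box"]]) for d in r[:3]])
        pickle.dump(r,open(f"{n}0_{t}.pkl","wb"))
E
```

```text
pics
{'time': 0.0, 'q': array([-7.51142003e+01,  5.00928758e+00,  1.00350873e+01,  9.51005379e+01,
        1.37305299e-03,  9.00013133e+01]), 'qd': array([-0.08002176, -0.05046291,  0.06487954,  0.04181222, -0.07268769,
       -0.01611576]), 'joint_efforts': array([-7.45528978e-04, -5.20382380e+01,  4.64808726e+01,  1.61943136e-02,
       -1.62482429e-04, -1.76068227e-05]), 'ee_pos': array([ 0.1412375 , -0.53131287,  0.23060614]), 'tcp_rot': array([-1.79925262e+02, -1.37133866e-03,  1.48844845e+01]), 'wrist_force': array([0.17134908, 0.26619293, 0.26149897]), 'torque': array([ 0.01705368, -0.03095067,  0.01075883]), 'opening': 0.08558528378081398}
side [[476.27665454   0.         277.08553036]
 [  0.         476.27665454 206.36435328]
 [  0.           0.           1.        ]] [[-0.7084918  -0.70568163  0.00726639]
 [-0.3466848   0.33906008 -0.87455584]
 [ 0.61469425 -0.62213479 -0.48487038]] [0.4576535  0.30336886 0.95037285] 1
pencil [(0.52, [345.9, 205.8, 22.8, 39.0]), (0.41, [353.7, 181.1, 4.6, 23.7])]
pencil_thin [(0.26, [285.8, 241.3, 26.6, 49.2])]
cup [(0.59, [343.9, 205.3, 28
[... 708 characters left out ...]
01]] [0.03750673 0.62963046 1.1333519 ] 2
pencil [(0.62, [180.1, 254.5, 26.8, 22.3]), (0.54, [366.9, 225.6, 38.8, 30.7]), (0.43, [379.0, 230.3, 11.4, 8.5])]
pencil_thin []
cup [(0.68, [367.6, 227.8, 37.4, 32.2])]
tube [(0.7, [178.9, 255.3, 25.1, 19.7])]
tube_full [(0.57, [267.2, 239.5, 23.8, 25.8])]
cell_top []
cell_low []
cell_up []
stapler [(0.82, [302.2, 244.5, 21.7, 47.0])]
dispenser [(0.77, [453.6, 243.5, 34.9, 55.4]), (0.69, [367.0, 228.7, 36.3, 30.4]), (0.34, [421.2, 177.6, 37.0, 28.9])]
tray [(0.94, [120.1, 213.3, 45.6, 55.6])]
notes [(0.96, [421.9, 177.2, 37.5, 25.9]), (0.66, [301.4, 242.9, 24.2, 50.7]), (0.44, [368.8, 226.1, 37.2, 32.4])]
router [(0.88, [217.4, 168.6, 77.8, 55.4])]
```

```bash
python3 - <<'E'
import cv2
a=cv2.imread("pics/side0.png")[120:360,90:450]; cv2.imwrite("pics/side0c.png",cv2.resize(a,None,fx=2.2,fy=2.2,interpolation=cv2.INTER_CUBIC))
a=cv2.imread("pics/top0.png")[130:300,80:490]; cv2.imwrite("pics/top0c.png",cv2.resize(a,None,fx=1.95,fy=1.95,interpolation=cv2.INTER_CUBIC))
E
```

```text
(no output)
```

View pics/side0c.png

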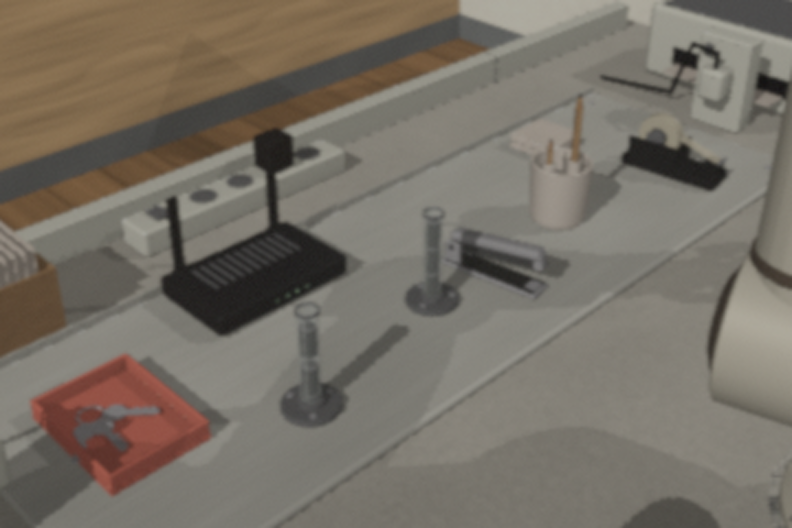

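View pics/top0c.png

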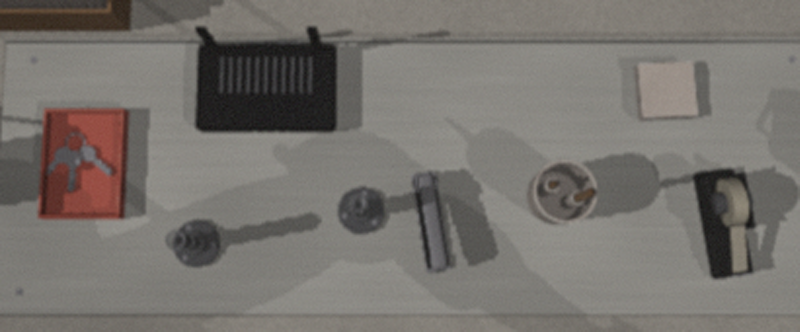

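```bash
cat > h.py <<'E'
import cv2,numpy as np,pickle
def crop(png,out,c0,r0,w,h,f):
    a=cv2.imread(png)[r0:r0+h,c0:c0+w]; a=cv2.resize(a,None,fx=f,fy=f,interpolation=cv2.INTER_CUBIC)
    for c in range(c0-c0%-10,c0+w,10):
        cv2.line(a,(int((c-c0+.5)*f),0),(int((c-c0+.5)*f),6),(0,0,255),1); cv2.putText(a,str(c),(int((c-c0+.5)*f)-10,18),0,.35,(0,0,255),1)
    for r in range(r0-r0%-10,r0+h,10):
        cv2.line(a,(0,int((r-r0+.5)*f)),(6,int((r-r0+.5)*f)),(0,0,255),1); cv2.putText(a,str(r),(8,int((r-r0+.5)*f)+4),0,.35,(0,0,255),1)
    return a
def proj(c,X):
    X=np.atleast_2d(X); P=X@c["R"].T+c["t"]; p=P@c["camera_matrix"].T; return p[:,:2]/p[:,2:]
def ray(c,uv,z):
    d=c["R"].T@np.linalg.inv(c["camera_matrix"])@np.array([uv[0],uv[1],1.]); o=-c["R"].T@c["t"]
    return o+d*(z-o[2])/d[2]
E
python3 - <<'E'
from h import *
A=crop("pics/side0.png",0,315,150,60,80,7); B=crop("pics/top0.png",0,335,195,60,60,7)
B=np.vstack([B,np.zeros((A.shape[0]-B.shape[0],B.shape[1],3),np.uint8)])
cv2.imwrite("pics/cup0.png",np.hstack([A[:,:395],B[:,:400]]))
A=crop("pics/side0.png",0,205,250,50,75,7); B=crop("pics/top0.png",0,155,230,60,60,7)
B=np.vstack([B,np.zeros((A.shape[0]-B.shape[0],B.shape[1],3),np.uint8)])
cv2.imwrite("pics/tube0.png",np.hstack([A,B]))
s=pickle.load(open("side0.pkl","rb"));t=pickle.load(open("top0.pkl","rb"))
for n,uv_s,uv_t,z in [("cup rim",None,(367.6,227.5),.097),("tip",(353.5,164.5),None,.19)]:
    if uv_s: print(n,ray(s,uv_s,z))
    if uv_t: print(n,ray(t,uv_t,z))
E
```

```text
cup rim [ 0.56284706 -0.18655977  0.097     ]
tip [ 0.54128664 -0.19070965  0.19      ]
```

View pics/cup0.png

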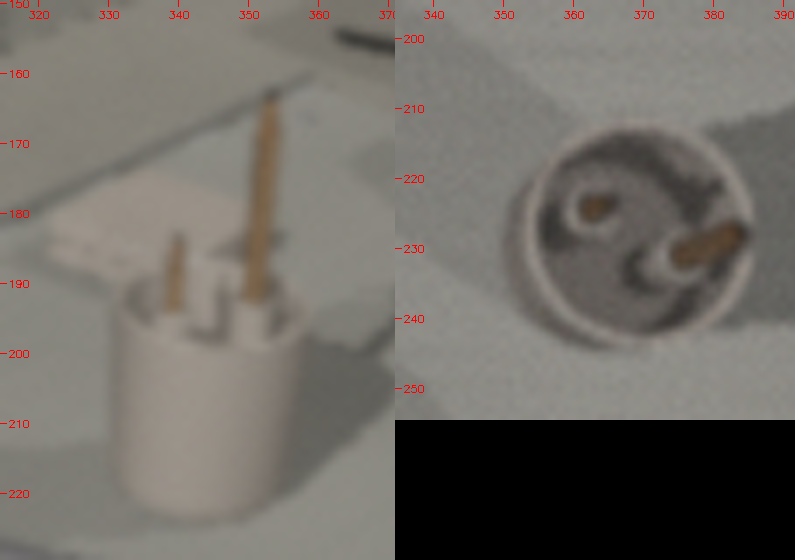

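View pics/tube0.png

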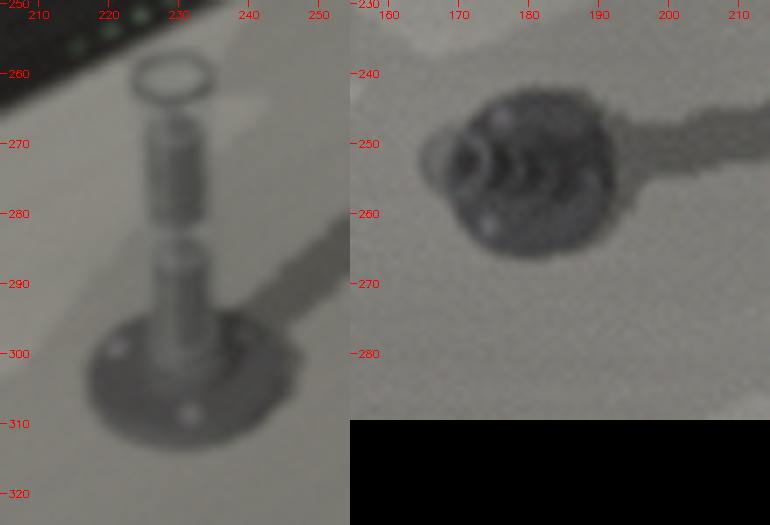

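```bash
cat > fit0.py <<'E'
from h import *
s=pickle.load(open("side0.pkl","rb"));t=pickle.load(open("top0.pkl","rb"))
print("cup rim top",ray(t,(369.2,227.7),.097))
print("side rim L,R (330,193)(358,193)", ray(s,(330.2,191),.097),ray(s,(358,192.5),.097), "mid",(ray(s,(330.2,191),.097)+ray(s,(358,192.5),.097))/2)
print("wells top thin",ray(t,(362.7,224.3),.097),"thick",ray(t,(374,232.3),.097))
print("wells side thin",ray(s,(338.8,194.3),.097),"thick",ray(s,(350.3,192.8),.097))
def tri(us,ut):
    Ps=s["camera_matrix"]@np.c_[s["R"],s["t"]];Pt=t["camera_matrix"]@np.c_[t["R"],t["t"]]
    X=cv2.triangulatePoints(Ps,Pt,np.array(us,float).reshape(2,1),np.array(ut,float).reshape(2,1))[:,0];X=X[:3]/X[3]
    return X,proj(s,X)-us,proj(t,X)-ut
print("tip",tri((353.3,162.3),(385,227.6)))
print("tip z.19: ",ray(s,(353.3,162.3),.19),ray(t,(385,227.6),.19))
print("tube mouth", ray(s,(229.2,260.7),.134),ray(t,(166.8,252.8),.134))
print("tube foot", ray(s,(232,303.5),.018),ray(t,(181,254.3),.018))
E
python3 fit0.py
```

```text
cup rim top [ 0.56234798 -0.19050563  0.097     ]
side rim L,R (330,193)(358,193) [ 0.5959766 -0.1657731  0.097    ] [ 0.53418401 -0.21560415  0.097     ] mid [ 0.5650803  -0.19068862  0.097     ]
wells top thin [ 0.5708172  -0.17465382  0.097     ] thick [ 0.5509258  -0.20202166  0.097     ]
wells side thin [ 0.56574601 -0.16731308  0.097     ] thick [ 0.54850447 -0.19825717  0.097     ]
tip (array([ 0.55417741, -0.20815955,  0.18715969]), array([[0.17362889, 0.00454417]]), array([[-0.14117746, -0.18783386]]))
tip z.19:  [ 0.55077405 -0.20243168  0.19      ] [ 0.55346984 -0.20779902  0.19      ]
tube mouth [0.49538188 0.29585894 0.134     ] [0.49902794 0.29999393 0.134     ]
tube foot [0.49390306 0.29524392 0.018     ] [0.50001642 0.29110517 0.018     ]
```

```bash
cat > ov.py <<'E'
from h import *
def circ(x,y,z,r,n=60):
    a=np.linspace(0,2*np.pi,n); return np.c_[x+r*np.cos(a),y+r*np.sin(a),np.full(n,z)]
def draw(c,png,c0,r0,w,h,f,curves):
    a=crop(png,0,c0,r0,w,h,f)
    for X,col in curves:
        p=((proj(c,X)-[c0,r0]+.5)*f*16).astype(np.int32)
        cv2.polylines(a,[p.reshape(-1,1,2)],False,col,1,cv2.LINE_AA,4)
    return a
def cupcurves(x,y,yaw,tip,thickside,zs=.012):
    y0=np.radians(yaw); d=np.array([-np.sin(y0),np.cos(y0)])*.018
    cs=[(circ(x,y,zs+.085,.041),(0,255,0)),(circ(x,y,zs,.037),(0,120,0))]
    for k in (1,-1): cs.append((circ(x+k*d[0],y+k*d[1],zs+.085,.007),(255,0,0))); cs.append((circ(x+k*d[0],y+k*d[1],zs+.085,.0095),(255,120,0)))
    return cs
def hs(A,B):
    h=max(A.shape[0],B.shape[0]); P=lambda I:np.vstack([I,np.zeros((h-I.shape[0],I.shape[1],3),np.uint8)])
    return np.hstack([P(A),P(B)])
E
cat > ov1.py <<'E'
from ov import *; import sys
s=pickle.load(open("side0.pkl","rb"));t=pickle.load(open("top0.pkl","rb"))
x,y,yaw,tx,ty,ux,uy=map(float,sys.argv[2:])
cs=cupcurves(x,y,yaw,None,None)
y0=np.radians(yaw); cs.append((np.array([[x+.018*np.sin(y0),y-.018*np.cos(y0),.097],[tx,ty,.19]]),(0,255,255)))
cv2.imwrite(f"pics/ovc{sys.argv[1]}.png",hs(draw(s,"pics/side0.png",315,150,55,80,7,cs),draw(t,"pics/top0.png",335,195,58,60,7,cs)))
cs=[(circ(ux,uy,.134,.0115),(0,255,0)),(circ(ux,uy,.134,.0095),(0,200,0)),(circ(ux,uy,.018,.032),(0,255,255)),(circ(ux,uy,.012,.032),(0,150,150))]
cv2.imwrite(f"pics/ovt{sys.argv[1]}.png",hs(draw(s,"pics/side0.png",205,250,50,75,7,cs),draw(t,"pics/top0.png",155,230,60,60,7,cs)))
E
python3 ov1.py 1 .5628 -.1895 37 .5535 -.207 .498 .297
```

```text
(no output)
```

View pics/ovc1.png

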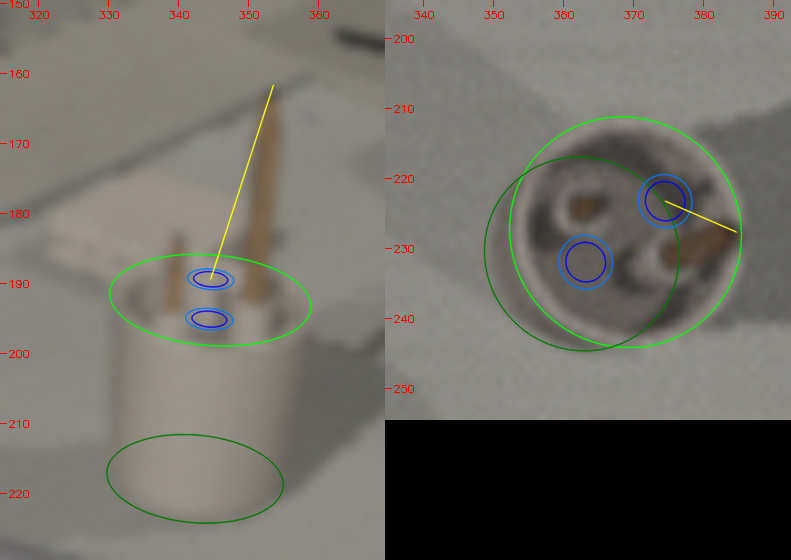

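View pics/ovt1.png

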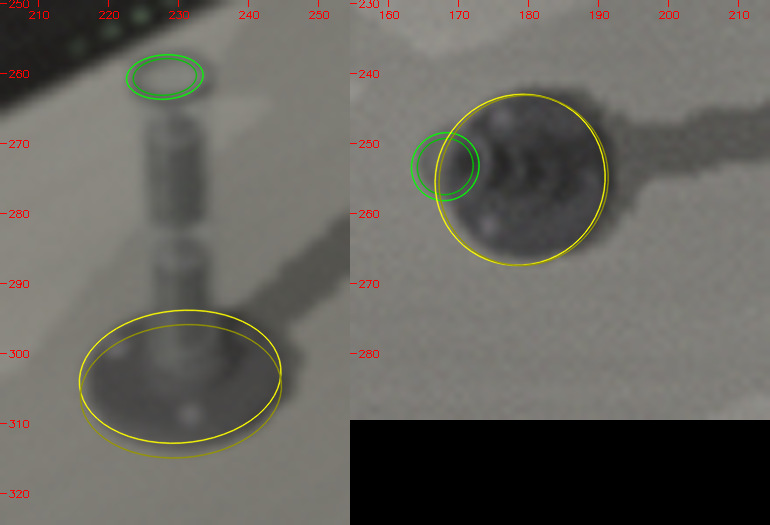

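```bash
python3 ov1.py 2 .563 -.1908 -37 .5535 -.207 .4985 .2945
```

```text
(no output)
```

View pics/ovc2.png

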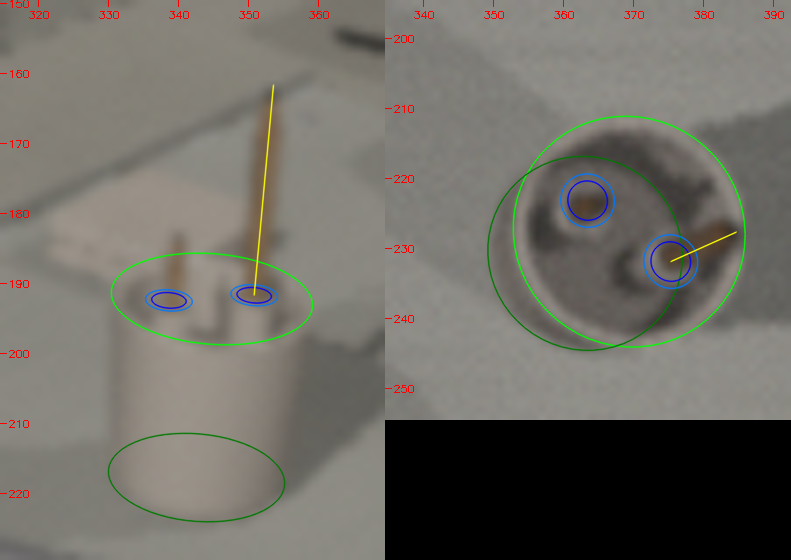

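View pics/ovt2.png

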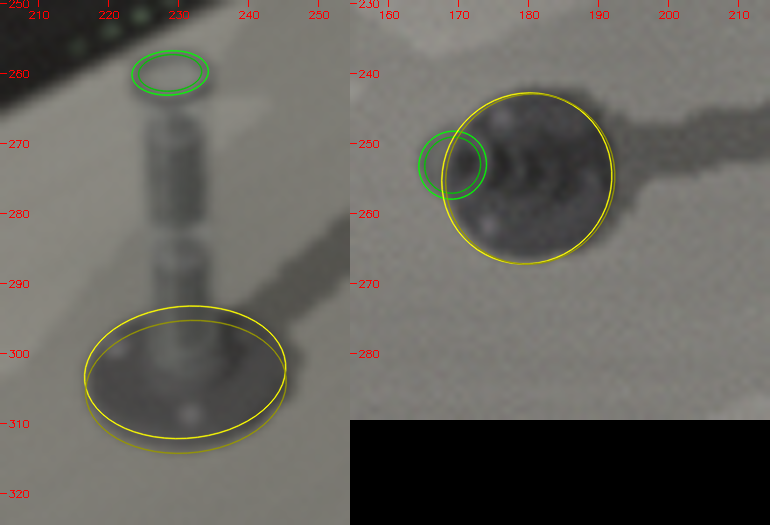

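```bash
cat > pen.py <<'E'
from h import *
def penline(c,box,thr=25,show=False):
    im=c["image"].astype(int); m=np.zeros(im.shape[:2],bool)
    c0,r0,c1,r1=box; sub=im[r0:r1,c0:c1]; w=(sub[...,0]-sub[...,2]).astype(float)
    w=np.where(w>thr,w,0); rr,cc=np.nonzero(w); ww=w[rr,cc]
    m0=np.array([np.average(cc,weights=ww)+c0,np.average(rr,weights=ww)+r0])
    d=np.c_[cc+c0,rr+r0]-m0; C=(d*ww[:,None]).T@d; v=np.linalg.eigh(C)[1][:,1]
    return m0,v,len(ww),(rr.min()+r0,rr.max()+r0,cc.min()+c0,cc.max()+c0)
def plane(c,m0,v):
    K=np.linalg.inv(c["camera_matrix"]); a=K@np.r_[m0,1];b=K@np.r_[m0+v*10,1]
    n=c["R"].T@np.cross(a,b); n/=np.linalg.norm(n); o=-c["R"].T@c["t"]; return n,n@o
def line(s,t,bs,bt,thr=25):
    L=[penline(s,bs,thr),penline(t,bt,thr)]; print(L)
    (n1,d1),(n2,d2)=plane(s,*L[0][:2]),plane(t,*L[1][:2])
    def at(z): return np.linalg.solve(np.array([n1,n2,[0,0,1.]]),[d1,d2,z])
    return at
E
python3 - <<'E'
from pen import *
s=pickle.load(open("side0.pkl","rb"));t=pickle.load(open("top0.pkl","rb"))
for thr in (20,30,40):
    at=line(s,t,(346,158,360,191),(371,222,392,238),thr)
    print(thr,at(.097).round(4),at(.15).round(4),at(.19).round(4))
E
```

```text
[(array([352.01446655, 178.0041333 ]), array([-0.09103186,  0.99584798]), 108, (np.int64(164), np.int64(190), np.int64(349), np.int64(354))), (array([379.12403101, 229.66375969]), array([-0.90625598,  0.42272934]), 35, (np.int64(227), np.int64(232), np.int64(375), np.int64(383)))]
20 [ 0.5547 -0.209   0.097 ] [ 0.556  -0.2107  0.15  ] [ 0.5569 -0.2119  0.19  ]
[(array([352.05371765, 178.14117262]), array([-0.10330454,  0.99464977]), 75, (np.int64(165), np.int64(190), np.int64(350), np.int64(354))), (array([379.61809045, 229.48241206]), array([-0.93090199,  0.36526905]), 18, (np.int64(227), np.int64(231), np.int64(375), np.int64(383)))]
30 [ 0.5552 -0.2091  0.097 ] [ 0.5551 -0.21    0.15  ] [ 0.5551 -0.2106  0.19  ]Traceback (most recent call last):
  File "<stdin>", line 4, in <module>
  File "pen.py", line 13, in line
    L=[penline(s,bs,thr),penline(t,bt,thr)]; print(L)
                         ~~~~~~~^^^^^^^^^^
  File "pen.py", line 6, in penline
    m0=np.array([np.average(cc,weights=ww)+c0,np.average(rr,weights=ww)+r0])
                 ~~~~~~~~~~^^^^^^^^^^^^^^^
    raise ZeroDivisionError(
        "Weights sum to zero, can't be normalized")
ZeroDivisionError: Weights sum to zero, can't be normalized
```

```bash
cat > plan.py <<'E'
from workcell import bot
import numpy as np,sys
from scipy.spatial.transform import Rotation as Ro
def st():
    o=bot.get_obs(); print("t",round(o["time"],2),"p",o["ee_pos"].round(4),"rot",o["tcp_rot"].round(2),"F",o["wrist_force"].round(1),"open",round(o["opening"],4),"q",o["q"].round(1)); return o
def plan(pos,rpy=None):
    o=st(); R=Ro.from_euler("xyz",o["tcp_rot"],degrees=True)
    x=R.inv().apply(np.array(pos)-o["ee_pos"])/.04
    w=(R.inv()*Ro.from_euler("xyz",rpy,degrees=True)).as_rotvec() if rpy is not None else np.zeros(3)
    print("xyz",x.round(3),"dr",w.round(4))
if __name__=="__main__":
    a=list(map(float,sys.argv[1:])); plan(a[:3],a[3:] or None)
E
python3 plan.py .553 -.206 .225 180 0 53
```

```text
t 1.4 p [ 0.1413 -0.5315  0.2313] rot [-180.      0.     14.89] F [ 0.2 -0.8  0.6] open 0.0856 q [-75.1   5.   10.1  95.1  -0.   90. ]
xyz [12.038 -5.221  0.157] dr [-0.      0.     -0.6652]
```

Request:
step_arm:
  dr:
    - [0,0,-0.08]
    - [0,0,-0.17]
    - [0,0,-0.25]
    - [0,0,-0.34]
    - [0,0,-0.42]
    - [0,0,-0.5]
    - [0,0,-0.58]
    - [0,0,-0.665]
  xyz:
    - [0.8,-0.35,0.0]
    - [1.9,-0.8,0.0]
    - [3,-1.3,0.0]
    - [4.1,-1.8,0.0]
    - [5.2,-2.25,0.0]
    - [6.3,-2.7,0.0]
    - [7.4,-3.2,0.0]
    - [8.5,-3.7,0.0]
  gripper: [0.6,0.6,0.6,0.6,0.6,0.6,0.6,0.6]
  squeeze: 60

```text
time: 2.2
ee_pos: [0.4332, -0.2997, 0.2315]
tcp_rot: [180.0, 0.0, 53.2]
wrist_force: [0.6, -1.4, 0.4]
opening: 0.051
```

```bash
python3 plan.py .553 -.206 .225 180 0 53
```

```text
t 2.2 p [ 0.4332 -0.2997  0.2315] rot [179.96   0.    53.18] F [ 0.6 -1.4  0.4] open 0.051 q [-34.7   1.7   6.7  94.9  -0.   92.2]
xyz [3.67  0.995 0.163] dr [0.0006 0.     0.0031]
```

Request:
step_arm:
  dr:
    - [0,0,0]
    - [0,0,0]
    - [0,0,0]
    - [0,0,0]
    - [0,0,0]
    - [0,0,0]
    - [0,0,0]
    - [0,0,0]
  xyz:
    - [0.9,0.25,0.04]
    - [1.9,0.5,0.08]
    - [2.8,0.75,0.12]
    - [3.4,0.9,0.16]
    - [3.67,0.995,0.16]
    - [3.67,0.995,0.16]
    - [3.67,0.995,0.16]
    - [3.67,0.995,0.16]
  gripper: [0.6,0.6,0.6,0.6,0.6,0.6,0.6,0.6]

```text
time: 3.0
ee_pos: [0.5512, -0.2089, 0.2253]
tcp_rot: [180.0, 0.0, 52.9]
wrist_force: [-0.6, -0.2, 0.2]
opening: 0.0514
```

```bash
cat > snap.py <<'E'
import sys
from workcell import bot
import pickle
from ov import *
from plan import st
def snap(tag):
    for n in ["side","top"]:
        c=bot.camera(n); cv2.imwrite(f"pics/{n}{tag}.png",c["image"][:,:,::-1]); pickle.dump(c,open(f"{n}{tag}.pkl","wb"))
if __name__=="__main__":
    tag=sys.argv[1]; snap(tag); st()
    b=list(map(int,sys.argv[2:]))  # side c0 r0 w h top c0 r0 w h f
    f=b[8]
    cv2.imwrite(f"pics/v{tag}.png",hs(crop(f"pics/side{tag}.png",0,*b[:4],f),crop(f"pics/top{tag}.png",0,*b[4:8],f)))
E
python3 snap.py 1 300 120 80 110 330 180 80 80 5
```

```text
t 3.1 p [ 0.5513 -0.2088  0.2253] rot [179.97  -0.    52.9 ] F [ 0.  -0.7  0.3] open 0.0515 q [-20.7  10.4  15.4  95.   -0.  106.4]
```

View pics/v1.png

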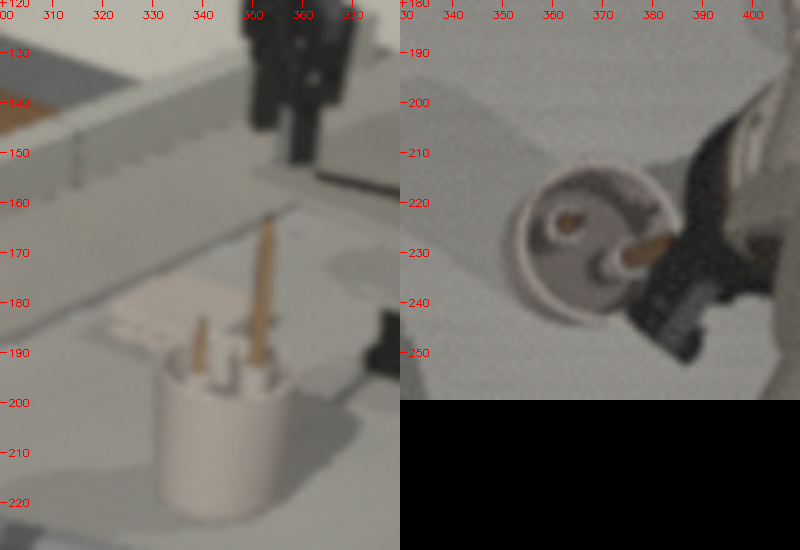

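```bash
python3 - <<'E'
from h import *
s=pickle.load(open("side1.pkl","rb"));t=pickle.load(open("top1.pkl","rb"))
p=np.array([.5513,-.2088,.2253]); j=np.array([.8,-.6,0])*.0257; w=np.array([.6,.8,0])*.011
for q in [p,p+j,p-j,p+j+w,p+j-w,p-j+w,p-j-w]: print(proj(s,q).round(1),proj(t,q).round(1))
E
```

```text
[[355.6 149.8]] [[389.2 227. ]]
[[353.  146.3]] [[395.9 217.7]]
[[358.4 153.4]] [[382.5 236.4]]
[[349.2 146.5]] [[391.8 214.7]]
[[356.8 146.1]] [[400.  220.7]]
[[354.4 153.6]] [[378.4 233.4]]
[[362.3 153.2]] [[386.6 239.4]]
```

```bash
python3 plan.py .5535 -.206 .165 180 0 53
```

```text
t 3.1 p [ 0.5513 -0.2088  0.2253] rot [179.97  -0.    52.9 ] F [ 0.  -0.7  0.3] open 0.0515 q [-20.7  10.4  15.4  95.   -0.  106.4]
xyz [0.089 0.    1.507] dr [ 0.0005 -0.     -0.0017]
```

Request:
step_arm:
  dr:
    - [0,0,0]
    - [0,0,0]
    - [0,0,0]
    - [0,0,0]
    - [0,0,0]
    - [0,0,0]
    - [0,0,0]
    - [0,0,0]
  xyz:
    - [0.09,0,0.2]
    - [0.09,0,0.5]
    - [0.09,0,0.8]
    - [0.09,0,1.1]
    - [0.09,0,1.35]
    - [0.09,0,1.5]
    - [0.09,0,1.5]
    - [0.09,0,1.5]
  gripper: [0.6,0.6,0.6,0.6,0.6,0.6,0.6,0.6]

```text
time: 3.9
ee_pos: [0.5543, -0.2051, 0.1651]
tcp_rot: [180.0, -0.0, 53.0]
wrist_force: [0.9, -0.2, 0.3]
opening: 0.0513
```

```bash
python3 snap.py 2 310 120 80 110 330 180 80 80 5
```

```text
t 4.0 p [ 0.5545 -0.2051  0.1655] rot [ 1.7995e+02 -2.0000e-02  5.2990e+01] F [-0.3 -0.  -0.2] open 0.0515 q [-20.3   9.7   8.1  88.3  -0.  106.7]
```

View pics/v2.png

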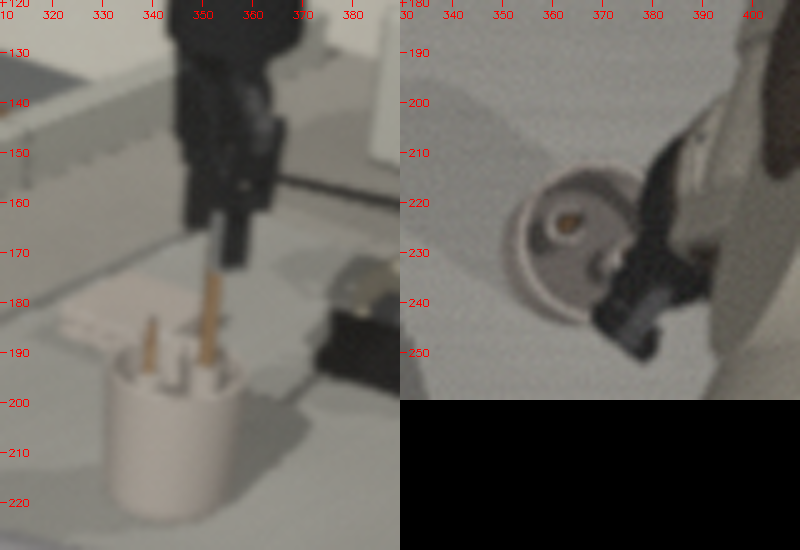

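```bash
python3 - <<'E'
from h import *
s=pickle.load(open("side2.pkl","rb"));t=pickle.load(open("top2.pkl","rb"))
p=np.array([.5545,-.2051,.1655]); j=np.array([.8,-.6,0])*.0257; w=np.array([.6,.8,0])*.011
for q in [p,p+j+w,p+j-w,p-j+w,p-j-w]: print(proj(s,q).round(1),proj(t,q).round(1))
E
python3 - <<'E'
import sys; sys.path.insert(0,'.')
from h import *
cv2.imwrite("pics/v2b.png",crop("pics/side2.png",0,335,125,40,55,10))
E
```

```text
[[352.1 169.7]] [[381.4 228.2]]
[[345.8 166.1]] [[383.8 216.6]]
[[353.3 165.7]] [[391.6 222.2]]
[[350.8 173.7]] [[371.1 234.2]]
[[358.5 173.3]] [[378.9 239.9]]
```

View pics/v2b.png

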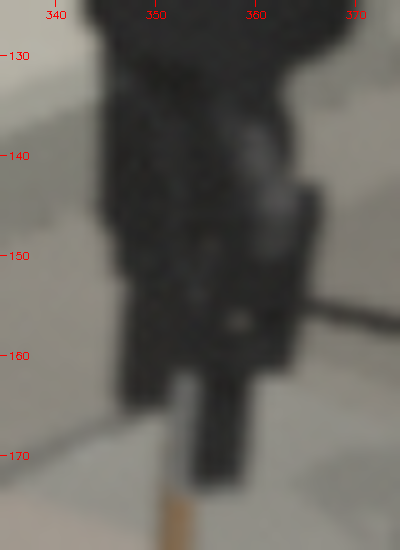

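Request:
step_arm:
  dr:
    - [0,0,0]
    - [0,0,0]
    - [0,0,0]
    - [0,0,0]
    - [0,0,0]
    - [0,0,0]
    - [0,0,0]
    - [0,0,0]
  xyz:
    - [-0.03,-0.03,0.15]
    - [-0.03,-0.03,0.4]
    - [-0.03,-0.03,0.65]
    - [-0.03,-0.03,0.85]
    - [-0.03,-0.03,0.95]
    - [-0.03,-0.03,0.95]
    - [-0.03,-0.03,0.95]
    - [-0.03,-0.03,0.95]
  gripper: [0.6,0.6,0.6,0.6,0.6,0.6,0.4,0.3]
  squeeze: 20

```text
time: 4.8
ee_pos: [0.5527, -0.2053, 0.1274]
tcp_rot: [180.0, -0.0, 53.0]
wrist_force: [0.2, -0.7, -0.7]
opening: 0.0257
```

```bash
python3 plan.py .5535 -.206 .127; python3 snap.py 3 310 120 80 110 330 180 80 80 5
```

```text
t 4.8 p [ 0.5527 -0.2053  0.1274] rot [ 1.7996e+02 -1.0000e-02  5.2990e+01] F [ 0.2 -0.7 -0.7] open 0.0257 q [-20.4   9.5   3.6  84.   -0.  106.6]
xyz [-0.002  0.025  0.009] dr [0. 0. 0.]
t 4.9 p [ 0.5527 -0.2053  0.1273] rot [ 1.7996e+02 -1.0000e-02  5.2990e+01] F [ 0.4 -0.5 -0.4] open 0.0255 q [-20.4   9.5   3.6  84.   -0.  106.6]
```

View pics/v3.png

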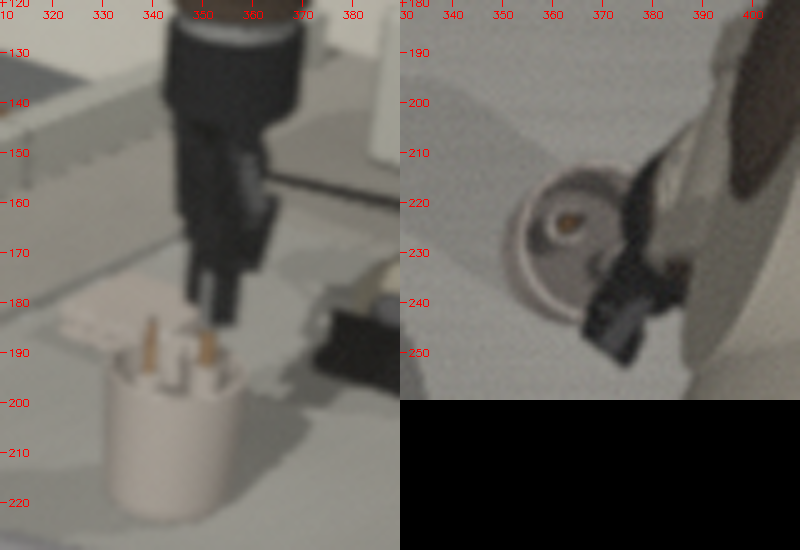

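Request:
step_arm:
  dr:
    - [0,0,0]
    - [0,0,0]
    - [0,0,0]
    - [0,0,0]
    - [0,0,0]
    - [0,0,0]
    - [0,0,0]
    - [0,0,0]
  xyz:
    - [0,0,0]
    - [0,0,0]
    - [0,0,0]
    - [0,0,0]
    - [0,0,0]
    - [0,0,0]
    - [0,0,0]
    - [0,0,0]
  gripper: [0.25,0.22,0.2,0.18,0.16,0.14,0.12,0.05]

```text
time: 5.7
ee_pos: [0.5526, -0.2054, 0.1269]
tcp_rot: [180.0, 0.0, 53.0]
wrist_force: [0.6, -0.1, 1.1]
opening: 0.0095
```

```bash
python3 -c "
from plan import st; st()"
```

```text
t 5.7 p [ 0.5526 -0.2054  0.1269] rot [179.99   0.    52.98] F [ 0.6 -0.1  1.1] open 0.0095 q [-20.4   9.5   3.6  84.   -0.  106.6]
```

Request:
step_arm:
  dr:
    - [0,0,0]
    - [0,0,0]
    - [0,0,0]
    - [0,0,0]
    - [0,0,0]
    - [0,0,0]
    - [0,0,0]
    - [0,0,0]
  xyz:
    - [0,0,0]
    - [0,0,0]
    - [0,0,-0.1]
    - [0,0,-0.25]
    - [0,0,-0.45]
    - [0,0,-0.7]
    - [0,0,-1]
    - [0,0,-1.3]
  gripper: [0,0,0,0,0,0,0,0]
  squeeze: 80

```text
time: 6.5
ee_pos: [0.5526, -0.2053, 0.1803]
tcp_rot: [180.0, -0.0, 53.0]
wrist_force: [-0.0, 1.2, -0.2]
opening: 0.0083
```

Request:
step_arm:
  dr:
    - [0,0,0]
    - [0,0,0]
    - [0,0,0]
    - [0,0,0]
    - [0,0,0]
    - [0,0,0]
    - [0,0,0]
    - [0,0,0]
  xyz:
    - [0,0,-0.3]
    - [0,0,-0.7]
    - [0,0,-1.1]
    - [0,0,-1.5]
    - [0,0,-1.9]
    - [0,0,-2.2]
    - [0,0,-2.3]
    - [0,0,-2.3]
  gripper: [0,0,0,0,0,0,0,0]

```text
time: 7.3
ee_pos: [0.5527, -0.2054, 0.2716]
tcp_rot: [179.9, -0.0, 53.0]
wrist_force: [0.3, 0.1, 0.0]
opening: 0.0077
```

```bash
python3 snap.py 4 310 100 80 130 330 175 80 90 5
```

```text
t 7.4 p [ 0.5524 -0.2052  0.2704] rot [-1.7996e+02  1.0000e-02  5.2990e+01] F [-0.4 -0.6 -1.1] open 0.0078 q [-20.4  11.8  22.1 100.4  -0.  106.6]
```

View pics/v4.png

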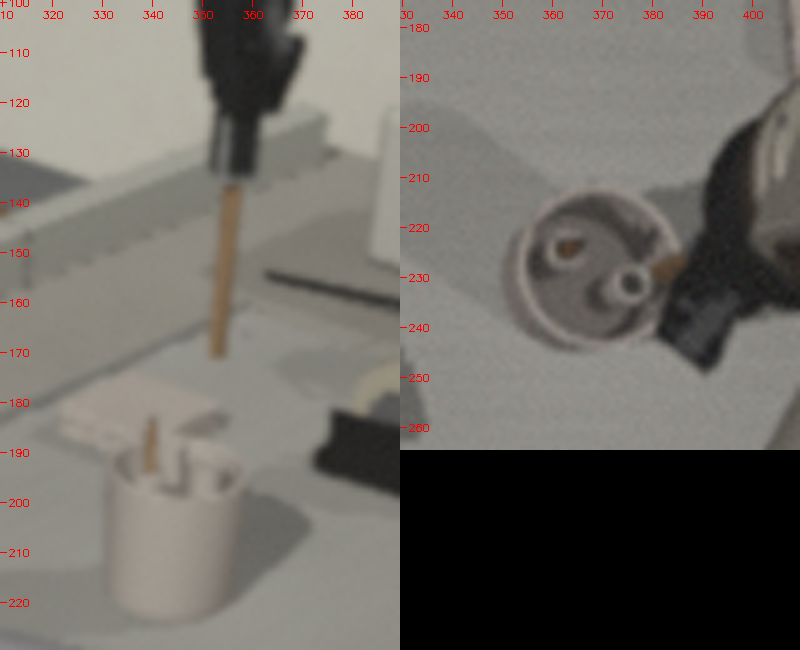

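```bash
cat > lean.py <<'E'
from pen import *; import sys
from plan import *
from ov import draw,hs
def lean(tag,tcp,rot,bs,thr=20):
    s=pickle.load(open(f"side{tag}.pkl","rb"));t=pickle.load(open(f"top{tag}.pkl","rb"))
    print("side",penline(s,bs,thr))
    R=Ro.from_euler("xyz",rot,degrees=True).as_matrix()
    ax=np.array(tcp); L=ax+.107*R[:,2]
    print("pred side tcp/end",proj(s,ax).round(1),proj(s,L).round(1),"top",proj(t,ax).round(1),proj(t,L).round(1))
if __name__=="__main__":
    lean("4",[.5524,-.2053,.2708],[180,0,53],(346,138,362,172))
E
python3 lean.py
python3 - <<'E'
import sys; sys.path.insert(0,'.')
from ov import *
s=pickle.load(open("side4.pkl","rb"));t=pickle.load(open("top4.pkl","rb"))
p=np.array([.5524,-.2053,.2708]);cs=[(np.array([p+[0,0,.02],p-[0,0,.107]]),(0,255,255)),(circ(p[0],p[1],p[2]-.107,.005),(0,255,0))]
cv2.imwrite("pics/v4b.png",hs(draw(s,"pics/side4.png",335,110,40,70,8,cs),draw(t,"pics/top4.png",365,205,40,50,10,cs)))
E
```

```text
side (array([354.38239564, 153.58947368]), array([-0.10906966,  0.99403411]), 150, (np.int64(138), np.int64(171), np.int64(351), np.int64(358)))
pred side tcp/end [[356.  134.3]] [[352.7 170.4]] top [[392.8 224.3]] [[381.3 229.2]]
```

View pics/v4b.png

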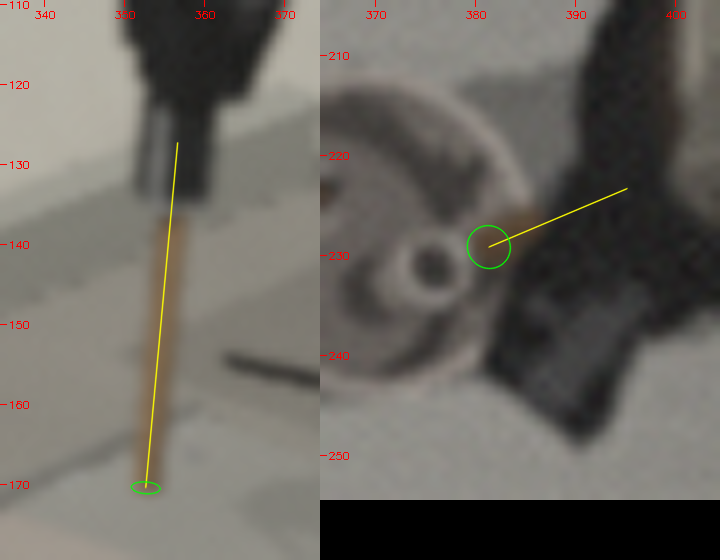

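```bash
python3 plan.py .4985 .294 .268 180 0 53
```

```text
t 7.4 p [ 0.5524 -0.2052  0.2704] rot [-1.7996e+02  1.0000e-02  5.2990e+01] F [-0.4 -0.6 -1.1] open 0.0078 q [-20.4  11.8  22.1 100.4  -0.  106.6]
xyz [ 9.154 -8.59   0.063] dr [-0.0006  0.0002 -0.0002]
```

Request:
step_arm:
  dr:
    - [0,0,0]
    - [0,0,0]
    - [0,0,0]
    - [0,0,0]
    - [0,0,0]
    - [0,0,0]
    - [0,0,0]
    - [0,0,0]
  xyz:
    - [0.3,-0.28,0]
    - [0.9,-0.84,0]
    - [1.6,-1.5,0]
    - [2.35,-2.2,0]
    - [3.1,-2.9,0]
    - [3.85,-3.6,0]
    - [4.4,-4.13,0]
    - [4.6,-4.3,0]
  gripper: [0,0,0,0,0,0,0,0]

```text
time: 8.2
ee_pos: [0.5248, 0.0483, 0.2706]
tcp_rot: [-180.0, -0.0, 53.2]
wrist_force: [-0.6, -0.1, -0.2]
opening: 0.0084
```

Request:
step_arm:
  dr:
    - [0,0,0]
    - [0,0,0]
    - [0,0,0]
    - [0,0,0]
    - [0,0,0]
    - [0,0,0]
    - [0,0,0]
    - [0,0,0]
  xyz:
    - [0.3,-0.28,0]
    - [0.9,-0.84,0]
    - [1.6,-1.5,0]
    - [2.4,-2.26,0]
    - [3.2,-3.0,0.02]
    - [3.95,-3.72,0.04]
    - [4.4,-4.15,0.06]
    - [4.55,-4.29,0.06]
  gripper: [0,0,0,0,0,0,0,0]

```text
time: 9.0
ee_pos: [0.4977, 0.2958, 0.2674]
tcp_rot: [-180.0, 0.1, 53.1]
wrist_force: [-0.2, 0.2, -0.2]
opening: 0.0081
```

Request:
step_arm:
  dr:
    - [0,0,0]
    - [0,0,0]
    - [0,0,0]
    - [0,0,0]
    - [0,0,0]
    - [0,0,0]
    - [0,0,0]
    - [0,0,0]
  xyz:
    - [0,0,0]
    - [0,0,0]
    - [0,0,0]
    - [0,0,0]
    - [0,0,0]
    - [0,0,0]
    - [0,0,0]
    - [0,0,0]
  gripper: [0,0,0,0,0,0,0,0]

```text
time: 9.8
ee_pos: [0.4985, 0.2938, 0.2685]
tcp_rot: [-180.0, -0.0, 53.0]
wrist_force: [-0.3, -0.6, 0.7]
opening: 0.0074
```

```bash
python3 snap.py 5 195 185 70 130 140 215 80 80 5; python3 plan.py .4985 .294 .268 180 0 53
```

```text
t 9.9 p [0.4985 0.2939 0.2685] rot [180.     0.    52.99] F [0.6 0.2 0. ] open 0.0077 q [ 30.5  10.1  19.9  99.8  -0.  157.5]
t 9.9 p [0.4985 0.2939 0.2685] rot [180.     0.    52.99] F [0.6 0.2 0. ] open 0.0077 q [ 30.5  10.1  19.9  99.8  -0.  157.5]
xyz [ 0.003 -0.001  0.012] dr [ 0.0001  0.     -0.0001]
```

View pics/v5.png

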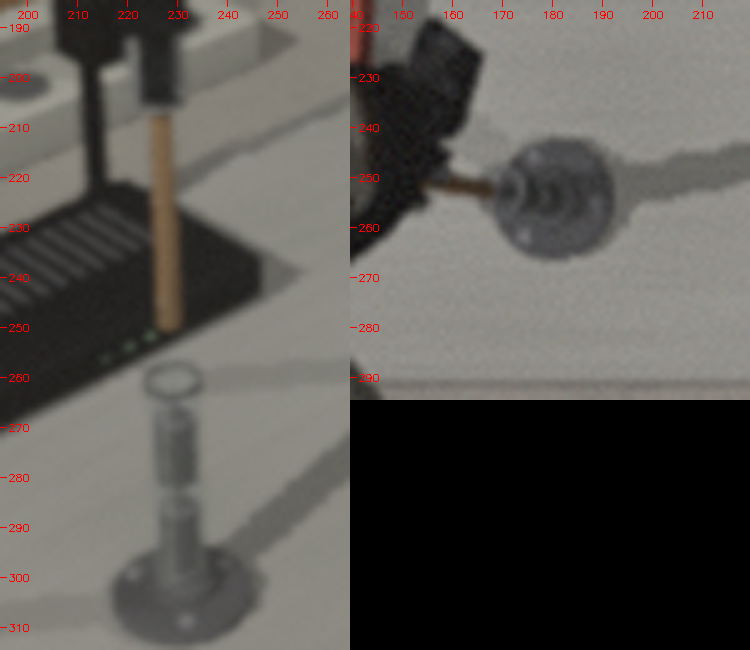

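```bash
python3 - <<'E'
from ov import *
s=pickle.load(open("side5.pkl","rb"));t=pickle.load(open("top5.pkl","rb"))
p=np.array([.4985,.2939,.2685]);cs=[(np.array([p+[0,0,.02],p-[0,0,.107]]),(0,255,255)),(circ(p[0],p[1],p[2]-.107,.005),(0,255,255)),(circ(p[0],p[1],.134,.0115),(0,255,0))]
cv2.imwrite("pics/v5b.png",hs(draw(s,"pics/side5.png",210,205,35,70,8,cs),draw(t,"pics/top5.png",150,235,45,45,10,cs)))
E
```

```text
(no output)
```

View pics/v5b.png

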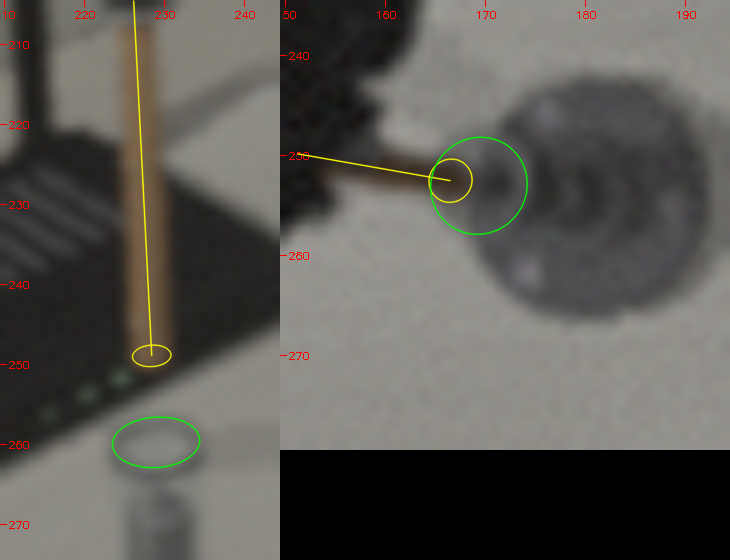

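Request:
step_arm:
  dr:
    - [0,0,0]
    - [0,0,0]
    - [0,0,0]
    - [0,0,0]
    - [0,0,0]
    - [0,0,0]
    - [0,0,0]
    - [0,0,0]
  xyz:
    - [0,0,0.1]
    - [0,0,0.25]
    - [0,0,0.4]
    - [0,0,0.55]
    - [0,0,0.67]
    - [0,0,0.75]
    - [0,0,0.8]
    - [0,0,0.8]
  gripper: [0,0,0,0,0,0,0,0]
  squeeze: 100

```text
time: 10.7
ee_pos: [0.4984, 0.2938, 0.2363]
tcp_rot: [-180.0, 0.0, 53.0]
wrist_force: [0.0, 0.2, -1.0]
opening: 0.0077
```

```bash
python3 snap.py 6 205 220 55 95 140 225 55 60 7
```

```text
t 10.8 p [0.4985 0.2939 0.2367] rot [ 1.7999e+02 -2.0000e-02  5.2980e+01] F [-0.8  0.5 -0.3] open 0.0075 q [ 30.5   9.1  15.2  96.1   0.  157.5]
```

View pics/v6.png

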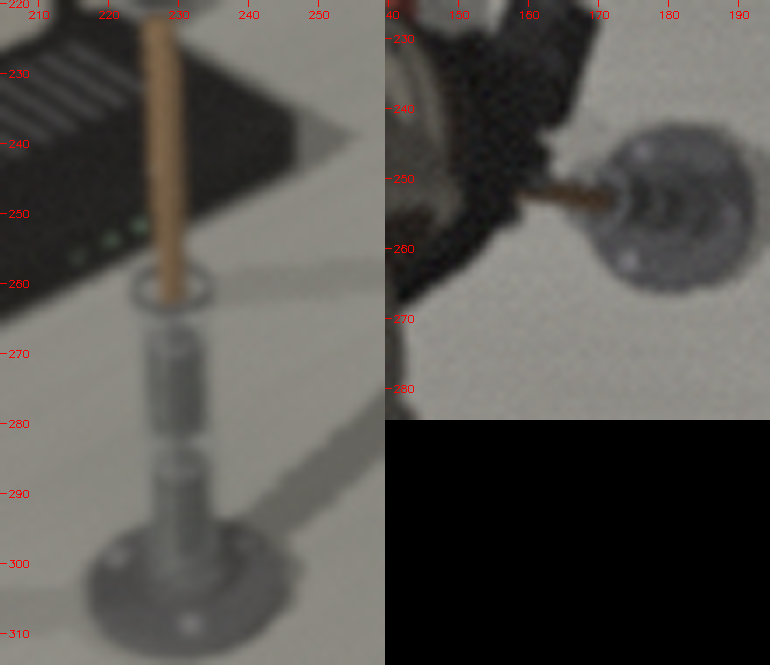

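Request:
step_arm:
  dr:
    - [0,0,0]
    - [0,0,0]
    - [0,0,0]
    - [0,0,0]
    - [0,0,0]
    - [0,0,0]
    - [0,0,0]
    - [0,0,0]
  xyz:
    - [0,0,0.03]
    - [0,0,0.08]
    - [0,0,0.13]
    - [0,0,0.18]
    - [0,0,0.23]
    - [0,0,0.28]
    - [0,0,0.33]
    - [0,0,0.38]
  gripper: [0,0,0,0,0,0,0,0]

```text
time: 11.6
ee_pos: [0.4985, 0.2938, 0.2211]
tcp_rot: [180.0, -0.0, 53.0]
wrist_force: [0.1, 0.2, 2.0]
opening: 0.0072
```

Request:
step_arm:
  dr:
    - [0,0,0]
    - [0,0,0]
    - [0,0,0]
    - [0,0,0]
    - [0,0,0]
    - [0,0,0]
    - [0,0,0]
    - [0,0,0]
  xyz:
    - [0,0,0.05]
    - [0,0,0.1]
    - [0,0,0.15]
    - [0,0,0.2]
    - [0,0,0.23]
    - [0,0,0.26]
    - [0,0,0.28]
    - [0,0,0.28]
  gripper: [0,0,0,0,0,0,0,0]

```text
time: 12.4
ee_pos: [0.4985, 0.2938, 0.2099]
tcp_rot: [-180.0, 0.0, 53.0]
wrist_force: [-0.7, -0.2, 0.9]
opening: 0.0079
```

```bash
python3 snap.py 7 205 220 55 95 140 225 55 60 7
```

```text
t 12.5 p [0.4984 0.2938 0.2099] rot [-1.800e+02  2.000e-02  5.299e+01] F [-0.1  0.2  1.5] open 0.0076 q [ 30.5   8.6  11.6  93.1  -0.  157.5]
```

View pics/v7.png

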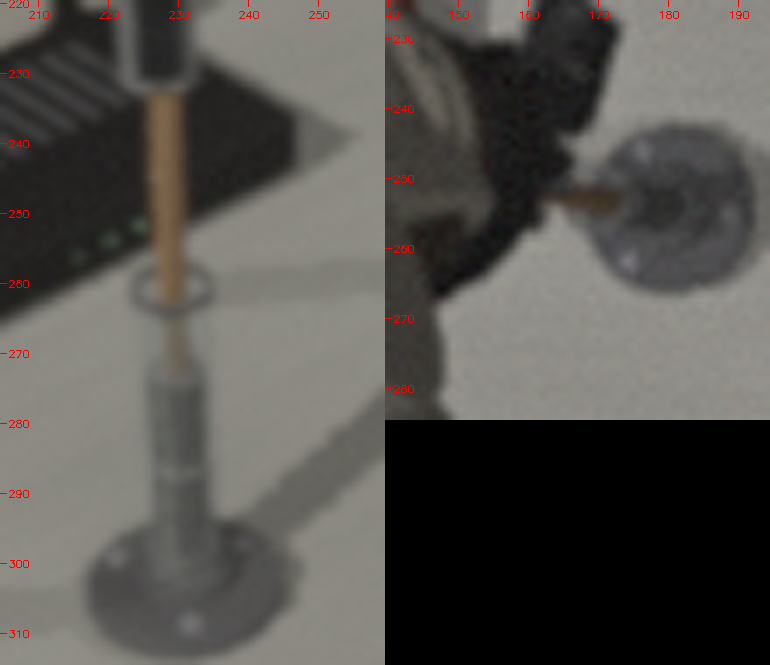

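Request:
step_arm:
  dr:
    - [0,0,0]
    - [0,0,0]
    - [0,0,0]
    - [0,0,0]
    - [0,0,0]
    - [0,0,0]
    - [0,0,0]
    - [0,0,0]
  xyz:
    - [0,0,0.03]
    - [0,0,0.06]
    - [0,0,0.09]
    - [0,0,0.12]
    - [0,0,0.15]
    - [0,0,0.18]
    - [0,0,0.21]
    - [0,0,0.24]
  gripper: [0,0,0,0,0,0,0,0]

```text
time: 13.3
ee_pos: [0.4986, 0.2939, 0.201]
tcp_rot: [180.0, -0.1, 53.0]
wrist_force: [-0.2, -0.3, 4.6]
opening: 0.0077
```

Request:
step_arm:
  dr:
    - [0,0,0]
    - [0,0,0]
    - [0,0,0]
    - [0,0,0]
    - [0,0,0]
    - [0,0,0]
    - [0,0,0]
    - [0,0,0]
  xyz:
    - [0,0,0.01]
    - [0,0,0.02]
    - [0,0,0.03]
    - [0,0,0.04]
    - [0,0,0.05]
    - [0,0,0.06]
    - [0,0,0.06]
    - [0,0,0.06]
  gripper: [0,0,0,0,0,0,0,0]

```text
time: 14.1
ee_pos: [0.4985, 0.2939, 0.1985]
tcp_rot: [180.0, -0.0, 53.0]
wrist_force: [-0.9, -0.4, 5.6]
opening: 0.0079
```

```bash
python3 -c "
from plan import st; st()"
```

```text
t 14.1 p [0.4985 0.2939 0.1985] rot [ 1.7999e+02 -4.0000e-02  5.2990e+01] F [-0.9 -0.4  5.6] open 0.0079 q [ 30.5   8.3  10.1  91.7   0.  157.5]
```

Request:
step_arm:
  dr:
    - [0,0,0]
    - [0,0,0]
    - [0,0,0]
    - [0,0,0]
    - [0,0,0]
    - [0,0,0]
    - [0,0,0]
    - [0,0,0]
  xyz:
    - [0,0,0.01]
    - [0,0,0.015]
    - [0,0,0.02]
    - [0,0,0.025]
    - [0,0,0.03]
    - [0,0,0.035]
    - [0,0,0.04]
    - [0,0,0.04]
  gripper: [0,0,0,0,0,0,0,0]

```text
time: 14.9
ee_pos: [0.4986, 0.2939, 0.197]
tcp_rot: [180.0, -0.0, 53.0]
wrist_force: [-0.1, -0.1, 5.4]
opening: 0.0072
```

Request:
step_arm:
  dr:
    - [0,0,0]
    - [0,0,0]
    - [0,0,0]
    - [0,0,0]
    - [0,0,0]
    - [0,0,0]
    - [0,0,0]
    - [0,0,0]
  xyz:
    - [0,0,0.01]
    - [0,0,0.015]
    - [0,0,0.02]
    - [0,0,0.025]
    - [0,0,0.03]
    - [0,0,0.035]
    - [0,0,0.04]
    - [0,0,0.04]
  gripper: [0,0,0,0,0,0,0,0]

```text
time: 15.7
ee_pos: [0.4987, 0.294, 0.1959]
tcp_rot: [180.0, -0.1, 53.0]
wrist_force: [-1.0, 0.2, 8.4]
opening: 0.0073
```

```bash
python3 snap.py 8 205 220 55 95 140 225 55 60 7
```

```text
t 15.8 p [0.4987 0.294  0.1959] rot [ 1.7997e+02 -9.0000e-02  5.2990e+01] F [-0.8 -0.3  7.6] open 0.0076 q [ 30.5   8.3   9.8  91.4   0.  157.5]
```

View pics/v8.png

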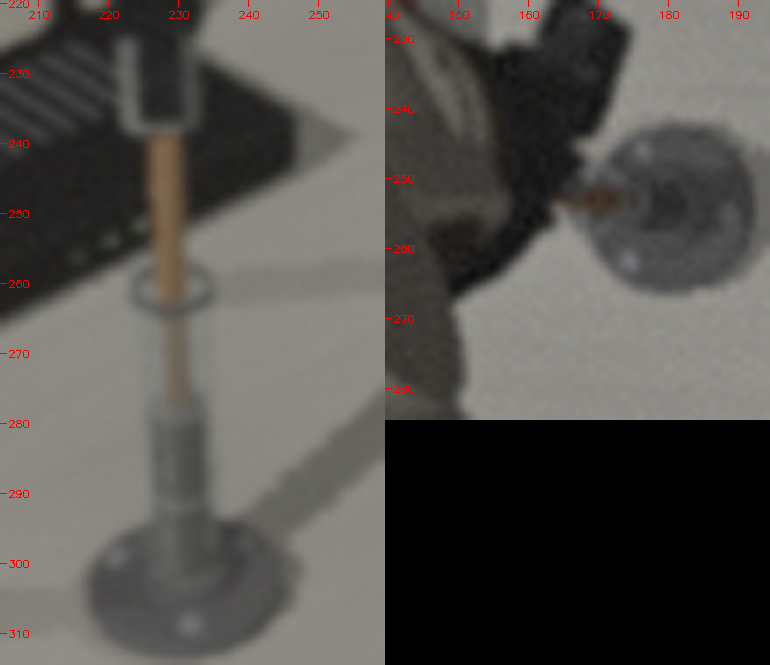

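Request:
step_arm:
  dr:
    - [0,0,0]
    - [0,0,0]
    - [0,0,0]
    - [0,0,0]
    - [0,0,0]
    - [0,0,0]
    - [0,0,0]
    - [0,0,0]
  xyz:
    - [0,0,0.005]
    - [0,0,0.01]
    - [0,0,0.015]
    - [0,0,0.02]
    - [0,0,0.025]
    - [0,0,0.03]
    - [0,0,0.03]
    - [0,0,0.03]
  gripper: [0,0,0,0,0,0,0,0]

```text
time: 16.6
ee_pos: [0.4988, 0.2941, 0.1958]
tcp_rot: [179.9, -0.2, 53.0]
wrist_force: [-2.2, -0.2, 13.6]
opening: 0.0075
```

```bash
python3 -c "
from plan import st; st()
from h import *
s=pickle.load(open('side8.pkl','rb'))
for z in (.134,.089,.094,.0545,.018): print(z,proj(s,[.4985,.294,z]))"
```

```text
t 16.6 p [0.4988 0.2941 0.1958] rot [179.94  -0.18  52.99] F [-2.2 -0.2 13.6] open 0.0075 q [ 30.5   8.2   9.7  91.3   0.  157.5]
0.134 [[228.92225589 259.7266431 ]]
0.089 [[229.79070835 276.78196934]]
0.094 [[229.6960336  274.92267502]]
0.0545 [[230.43201965 289.37652575]]
0.018 [[231.08857982 302.2705511 ]]
```

Request:
step_arm:
  dr:
    - [0,0,0]
    - [0,0,0]
    - [0,0,0]
    - [0,0,0]
    - [0,0,0]
    - [0,0,0]
    - [0,0,0]
    - [0,0,0]
  xyz:
    - [0,0,0.005]
    - [0,0,0.01]
    - [0,0,0.015]
    - [0,0,0.018]
    - [0,0,0.018]
    - [0,0,0.018]
    - [0,0,0.018]
    - [0,0,0.018]
  gripper: [0,0,0,0,0,0,0,0]

```text
time: 17.4
ee_pos: [0.4989, 0.2942, 0.1957]
tcp_rot: [179.9, -0.2, 53.0]
wrist_force: [-1.4, -0.5, 17.5]
opening: 0.0077
```

```bash
python3 snap.py 9 205 220 55 95 140 225 55 60 7
```

```text
t 17.5 p [0.499  0.2942 0.1957] rot [179.92  -0.23  52.99] F [-1.9 -1.2 17.3] open 0.0075 q [ 30.5   8.2   9.6  91.2   0.  157.5]
```

View pics/v9.png

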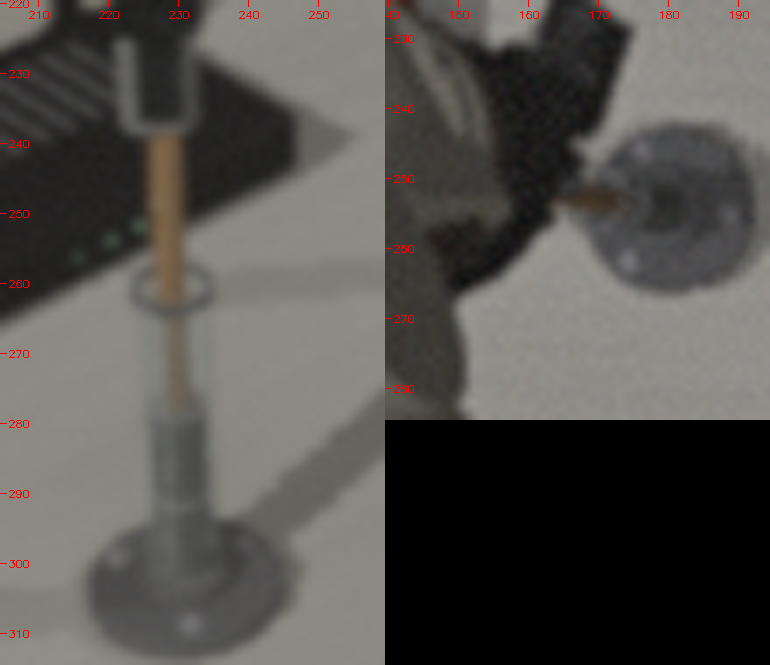

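Request:
step_arm:
  dr:
    - [0,0,0]
    - [0,0,0]
    - [0,0,0]
    - [0,0,0]
    - [0,0,0]
    - [0,0,0]
    - [0,0,0]
    - [0,0,0]
  xyz:
    - [0,0,-0.04]
    - [0,0,-0.15]
    - [0,0,-0.4]
    - [0,0,-0.75]
    - [0,0,-1.15]
    - [0,0,-1.55]
    - [0,0,-1.85]
    - [0,0,-1.95]
  gripper: [0,0,0,0,0,0,0,0]

```text
time: 18.3
ee_pos: [0.4988, 0.294, 0.2725]
tcp_rot: [180.0, -0.1, 53.0]
wrist_force: [0.9, 0.4, 0.7]
opening: 0.0075
```

Request:
step_arm:
  dr:
    - [0,0,0]
    - [0,0,0]
    - [0,0,0]
    - [0,0,0]
    - [0,0,0]
    - [0,0,0]
    - [0,0,0]
    - [0,0,0]
  xyz:
    - [0,0,0]
    - [0,0,0]
    - [0,0,0]
    - [0,0,0]
    - [0,0,0]
    - [0,0,0]
    - [0,0,0]
    - [0,0,0]
  gripper: [0,0,0,0,0,0,0,0]

```text
time: 19.1
ee_pos: [0.4984, 0.2938, 0.271]
tcp_rot: [-180.0, 0.0, 53.0]
wrist_force: [-0.4, 0.0, -0.4]
opening: 0.0076
```

```bash
python3 snap.py 10 205 200 55 115 140 225 55 60 6; python3 plan.py .5525 -.2054 .268 180 0 53
python3 - <<'E'
from pen import *
for tg,b in (("5",(218,208,236,250)),("10",(218,208,236,250))):
    print(penline(pickle.load(open(f"side{tg}.pkl","rb")),b,20)[:2])
E
```

```text
t 19.2 p [0.4985 0.2938 0.271 ] rot [-180.     -0.     52.99] F [-0.1  0.7  0. ] open 0.0077 q [ 30.5  10.2  20.3 100.1   0.  157.5]
t 19.2 p [0.4985 0.2938 0.271 ] rot [-180.     -0.     52.99] F [-0.1  0.7  0. ] open 0.0077 q [ 30.5  10.2  20.3 100.1   0.  157.5]
xyz [-9.153  8.592  0.074] dr [-0.     -0.     -0.0002]
(array([227.4171274 , 228.56111046]), array([0.04354371, 0.99905152]))
(array([227.352824  , 228.05390204]), array([0.04357453, 0.99905018]))
```

View pics/v10.png

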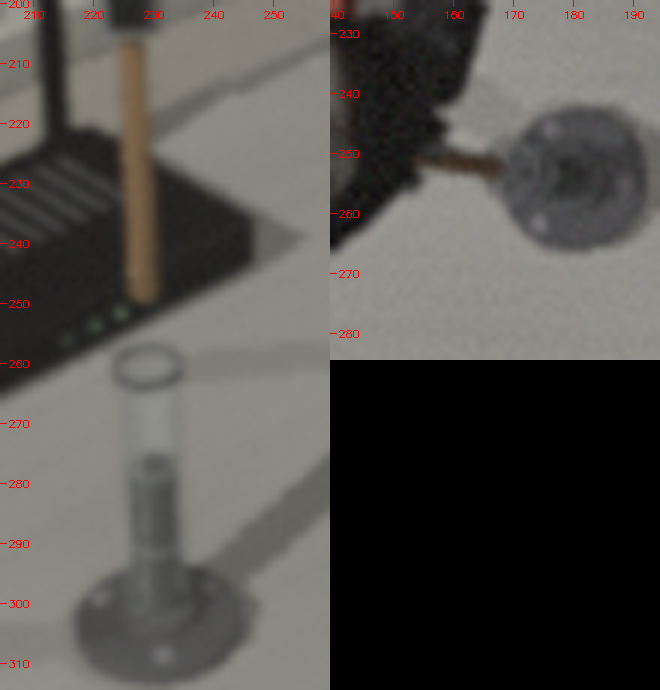

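Request:
step_arm:
  dr:
    - [0,0,0]
    - [0,0,0]
    - [0,0,0]
    - [0,0,0]
    - [0,0,0]
    - [0,0,0]
    - [0,0,0]
    - [0,0,0]
  xyz:
    - [-0.3,0.28,0]
    - [-0.9,0.84,0]
    - [-1.6,1.5,0]
    - [-2.35,2.2,0]
    - [-3.1,2.9,0]
    - [-3.85,3.6,0]
    - [-4.4,4.13,0]
    - [-4.6,4.3,0]
  gripper: [0,0,0,0,0,0,0,0]

```text
time: 20.0
ee_pos: [0.5249, 0.0401, 0.2712]
tcp_rot: [180.0, 0.0, 52.8]
wrist_force: [0.0, 0.1, 0.5]
opening: 0.0076
```

Request:
step_arm:
  dr:
    - [0,0,0]
    - [0,0,0]
    - [0,0,0]
    - [0,0,0]
    - [0,0,0]
    - [0,0,0]
    - [0,0,0]
    - [0,0,0]
  xyz:
    - [-0.3,0.28,0]
    - [-0.9,0.84,0]
    - [-1.6,1.5,0]
    - [-2.4,2.26,0]
    - [-3.2,3.0,0]
    - [-3.95,3.72,0]
    - [-4.4,4.15,0]
    - [-4.55,4.29,0]
  gripper: [0,0,0,0,0,0,0,0]

```text
time: 20.8
ee_pos: [0.5523, -0.2075, 0.2704]
tcp_rot: [-180.0, 0.0, 52.9]
wrist_force: [-0.3, 0.4, -0.3]
opening: 0.0077
```

Request:
step_arm:
  dr:
    - [0,0,0]
    - [0,0,0]
    - [0,0,0]
    - [0,0,0]
    - [0,0,0]
    - [0,0,0]
    - [0,0,0]
    - [0,0,0]
  xyz:
    - [0,0,0]
    - [0,0,0]
    - [0,0,0]
    - [0,0,0]
    - [0,0,0]
    - [0,0,0]
    - [0,0,0]
    - [0,0,0]
  gripper: [0,0,0,0,0,0,0,0]

```text
time: 21.6
ee_pos: [0.5525, -0.2052, 0.271]
tcp_rot: [180.0, 0.0, 53.0]
wrist_force: [-0.5, 0.4, 0.1]
opening: 0.0079
```

```bash
python3 snap.py 11 310 100 80 130 330 175 80 90 5;  python3 plan.py .5526 -.2054 .232 180 0 53
python3 - <<'E'
from pen import *
for tg in ("4","11"):
    print(penline(pickle.load(open(f"side{tg}.pkl","rb")),(346,138,362,172),20)[:2])
E
```

```text
t 21.7 p [ 0.5525 -0.2053  0.2709] rot [-180.     -0.     52.98] F [ 0.5 -1.   0.5] open 0.0076 q [-20.4  11.8  22.1 100.4   0.  106.6]
t 21.7 p [ 0.5525 -0.2053  0.2709] rot [-180.     -0.     52.98] F [ 0.5 -1.   0.5] open 0.0076 q [-20.4  11.8  22.1 100.4   0.  106.6]
xyz [-0.001  0.004  0.974] dr [-0.     -0.     -0.0003]
(array([354.38239564, 153.58947368]), array([-0.10906966,  0.99403411]))
(array([354.42565861, 153.69740166]), array([-0.10613594,  0.99435163]))
```

View pics/v11.png

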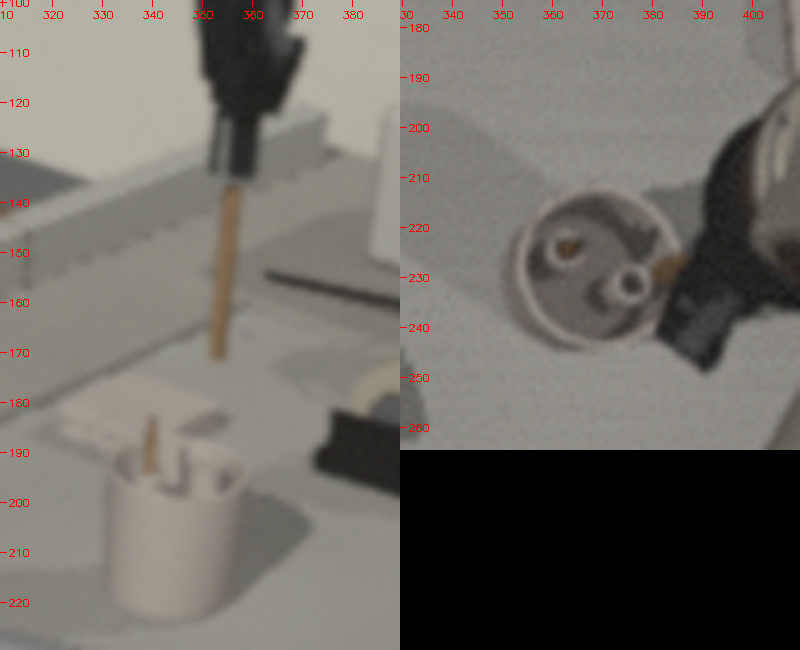

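```bash
python3 - <<'E'
from ov import *
s=pickle.load(open("side11.pkl","rb"));t=pickle.load(open("top11.pkl","rb"))
print(ray(t,(375.8,231.6),.097))
p=np.array([.5525,-.2053,.0])
cs=[(circ(p[0],p[1],.097,.005),(0,255,255)),(circ(p[0],p[1],.097,.0095),(0,255,0)),(circ(p[0],p[1],.164,.005),(0,255,255))]
cv2.imwrite("pics/v11b.png",hs(draw(s,"pics/side11.png",335,155,35,55,10,cs),draw(t,"pics/top11.png",355,210,40,40,11,cs)))
E
```

```text
[ 0.55265887 -0.20652677  0.097     ]
```

View pics/v11b.png

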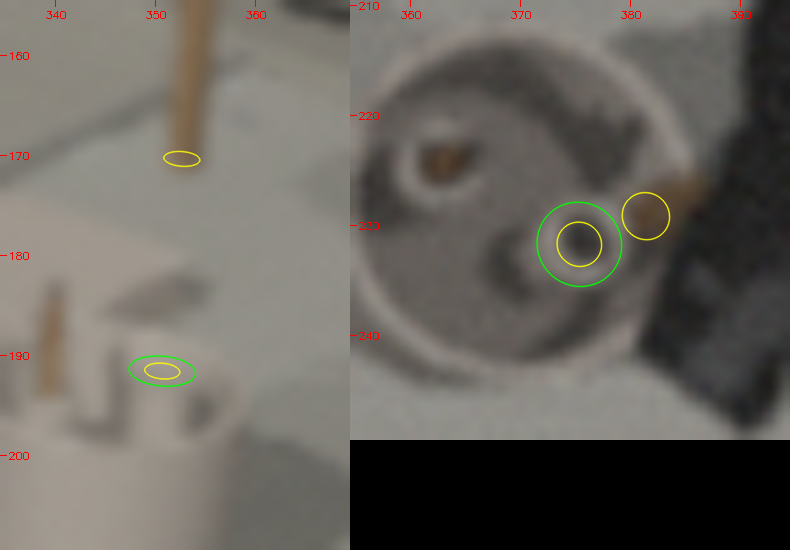

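Request:
step_arm:
  dr:
    - [0,0,0]
    - [0,0,0]
    - [0,0,0]
    - [0,0,0]
    - [0,0,0]
    - [0,0,0]
    - [0,0,0]
    - [0,0,0]
  xyz:
    - [0,0,0.15]
    - [0,0,0.45]
    - [0,0,0.8]
    - [0,0,1.1]
    - [0,0,1.35]
    - [0,0,1.45]
    - [0,0,1.5]
    - [0,0,1.5]
  gripper: [0,0,0,0,0,0,0,0]

```text
time: 22.5
ee_pos: [0.5525, -0.2053, 0.2111]
tcp_rot: [180.0, -0.0, 53.0]
wrist_force: [-0.0, 0.8, -0.9]
opening: 0.0074
```

```bash
python3 snap.py 12 325 150 45 60 350 205 45 45 8
```

```text
t 22.6 p [ 0.5527 -0.2053  0.2115] rot [ 1.7995e+02 -1.0000e-02  5.2990e+01] F [ 0.4 -0.2 -1.2] open 0.0078 q [-20.4  10.1  13.5  93.4  -0.  106.6]
```

View pics/v12.png

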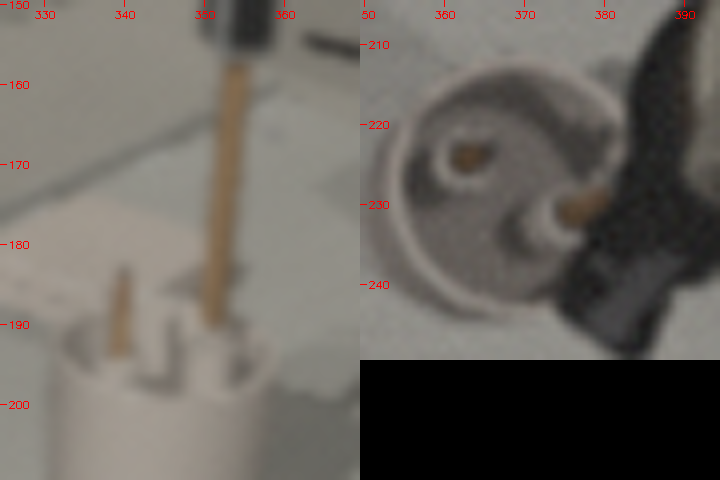

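Request:
step_arm:
  dr:
    - [0,0,0]
    - [0,0,0]
    - [0,0,0]
    - [0,0,0]
    - [0,0,0]
    - [0,0,0]
    - [0,0,0]
    - [0,0,0]
  xyz:
    - [0,0,0.05]
    - [0,0,0.11]
    - [0,0,0.17]
    - [0,0,0.23]
    - [0,0,0.29]
    - [0,0,0.35]
    - [0,0,0.4]
    - [0,0,0.4]
  gripper: [0,0,0,0,0,0,0,0]

```text
time: 23.4
ee_pos: [0.5524, -0.2052, 0.1946]
tcp_rot: [-180.0, 0.0, 53.0]
wrist_force: [-0.1, -0.1, 0.6]
opening: 0.0075
```

```bash
python3 snap.py 13 325 150 45 60 350 205 45 45 8
```

```text
t 23.5 p [ 0.5525 -0.2053  0.195 ] rot [-180.     -0.     52.99] F [-0.5 -0.   0.1] open 0.0073 q [-20.4   9.8  11.4  91.6   0.  106.6]
```

View pics/v13.png

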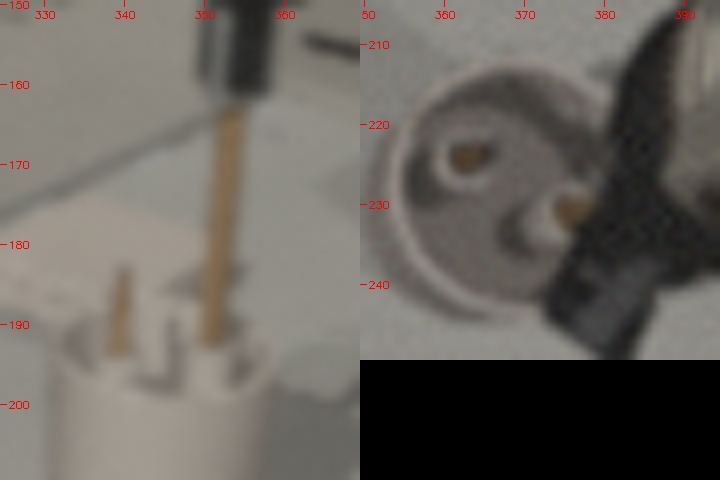

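Request:
step_arm:
  dr:
    - [0,0,0]
    - [0,0,0]
    - [0,0,0]
    - [0,0,0]
    - [0,0,0]
    - [0,0,0]
    - [0,0,0]
    - [0,0,0]
  xyz:
    - [0,0,0.1]
    - [0,0,0.25]
    - [0,0,0.45]
    - [0,0,0.65]
    - [0,0,0.85]
    - [0,0,1.05]
    - [0,0,1.2]
    - [0,0,1.3]
  gripper: [0,0,0,0,0,0,0,0]

```text
time: 24.3
ee_pos: [0.5524, -0.2052, 0.1422]
tcp_rot: [-180.0, 0.0, 53.0]
wrist_force: [0.4, 0.2, -0.3]
opening: 0.0075
```

Request:
step_arm:
  dr:
    - [0,0,0]
    - [0,0,0]
    - [0,0,0]
    - [0,0,0]
    - [0,0,0]
    - [0,0,0]
    - [0,0,0]
    - [0,0,0]
  xyz:
    - [0,0,0.07]
    - [0,0,0.14]
    - [0,0,0.21]
    - [0,0,0.28]
    - [0,0,0.34]
    - [0,0,0.37]
    - [0,0,0.37]
    - [0,0,0.37]
  gripper: [0,0,0,0,0,0,0,0]

```text
time: 25.1
ee_pos: [0.5525, -0.2053, 0.1283]
tcp_rot: [180.0, -0.0, 53.0]
wrist_force: [0.1, 0.3, -1.5]
opening: 0.0074
```

```bash
python3 -c "
from plan import st; st()"
```

```text
t 25.1 p [ 0.5525 -0.2053  0.1283] rot [179.99  -0.    52.99] F [ 0.1  0.3 -1.5] open 0.0074 q [-20.4   9.5   3.7  84.2  -0.  106.6]
```

Request:
step_arm:
  dr:
    - [0,0,0]
    - [0,0,0]
    - [0,0,0]
    - [0,0,0]
    - [0,0,0]
    - [0,0,0]
    - [0,0,0]
    - [0,0,0]
  xyz:
    - [0,0,0.01]
    - [0,0,0.02]
    - [0,0,0.03]
    - [0,0,0.03]
    - [0,0,0.03]
    - [0,0,0.03]
    - [0,0,0.03]
    - [0,0,0.03]
  gripper: [0,0,0,0,0.1,0.13,0.16,0.2]

```text
time: 25.9
ee_pos: [0.5525, -0.2053, 0.127]
tcp_rot: [-180.0, -0.0, 53.0]
wrist_force: [0.2, -0.2, 0.9]
opening: 0.0168
```

Request:
step_arm:
  dr:
    - [0,0,0]
    - [0,0,0]
    - [0,0,0]
    - [0,0,0]
    - [0,0,0]
    - [0,0,0]
    - [0,0,0]
    - [0,0,0]
  xyz:
    - [0,0,0]
    - [0,0,0]
    - [0,0,0]
    - [0,0,0]
    - [0,0,0]
    - [0,0,0]
    - [0,0,0]
    - [0,0,0]
  gripper: [0.25,0.3,0.35,0.4,0.45,0.5,0.5,0.5]

```text
time: 26.7
ee_pos: [0.5525, -0.2053, 0.127]
tcp_rot: [-180.0, 0.0, 53.0]
wrist_force: [0.7, 0.3, -0.8]
opening: 0.043
```

```bash
python3 snap.py 14 325 140 45 70 350 205 45 45 8
```

```text
t 26.8 p [ 0.5525 -0.2053  0.127 ] rot [-180.     -0.     52.99] F [ 0.1 -0.7 -0.5] open 0.0426 q [-20.4   9.5   3.6  84.    0.  106.6]
```

View pics/v14.png

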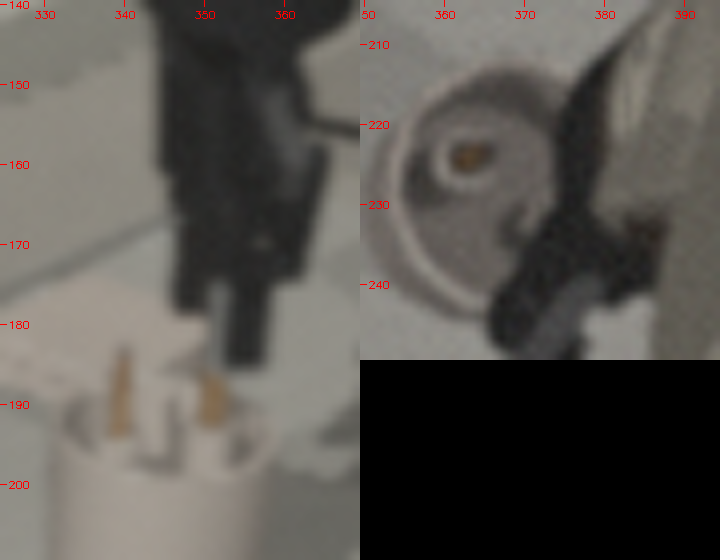

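Released cleanly; the shaft shows at (351,190) in its well. Retreat straight up, then back towards the robot.

Request:
step_arm:
  dr:
    - [0,0,0]
    - [0,0,0]
    - [0,0,0]
    - [0,0,0]
    - [0,0,0]
    - [0,0,0]
    - [0,0,0]
    - [0,0,0]
  xyz:
    - [0,0,-0.1]
    - [0,0,-0.35]
    - [0,0,-0.7]
    - [0,0,-1.1]
    - [0,0,-1.5]
    - [0,0,-2]
    - [0,0,-2.5]
    - [0,0,-2.9]
  gripper: [0.5,0.5,0.5,0.5,0.5,0.5,0.5,0.5]

```text
time: 27.6
ee_pos: [0.5527, -0.2053, 0.2458]
tcp_rot: [179.9, -0.0, 53.0]
wrist_force: [0.1, 0.3, 0.6]
opening: 0.0427
```

Request:
step_arm:
  dr:
    - [0,0,0]
    - [0,0,0]
    - [0,0,0]
    - [0,0,0]
    - [0,0,0]
    - [0,0,0]
    - [0,0,0]
    - [0,0,0]
  xyz:
    - [-0.5,-0.3,0]
    - [-1.3,-0.7,0]
    - [-2.1,-1.1,0]
    - [-2.9,-1.5,0]
    - [-3.5,-1.8,0]
    - [-4,-2,0]
    - [-4.1,-2,0]
    - [-4.1,-2,0]
  gripper: [0.5,0.5,0.5,0.5,0.5,0.5,0.5,0.5]

```text
time: 28.4
ee_pos: [0.3899, -0.2885, 0.2441]
tcp_rot: [179.9, -0.0, 52.9]
wrist_force: [-0.2, 0.5, 0.1]
opening: 0.0425
```

Request:
step_arm:
  dr:
    - [0,0,0]
    - [0,0,0]
    - [0,0,0]
    - [0,0,0]
    - [0,0,0]
    - [0,0,0]
    - [0,0,0]
    - [0,0,0]
  xyz:
    - [0,0,0]
    - [0,0,0]
    - [0,0,0]
    - [0,0,0]
    - [0,0,0]
    - [0,0,0]
    - [0,0,0]
    - [0,0,0]
  gripper: [0.5,0.5,0.5,0.5,0.5,0.5,0.5,0.5]

```text
time: 29.2
ee_pos: [0.3899, -0.2881, 0.243]
tcp_rot: [180.0, 0.0, 53.0]
wrist_force: [-0.3, -0.7, -0.3]
opening: 0.0426
```

```bash
python3 snap.py 15 310 150 55 80 335 195 55 60 7
python3 - <<'E'
from h import *
cv2.imwrite("pics/v15b.png",np.hstack([crop("pics/side15.png",0,90,120,350,240,1.1),crop("pics/top15.png",0,80,130,370,240,1.1)]))
cv2.imwrite("pics/v15c.png",np.hstack([crop("pics/side15.png",0,205,250,50,75,7),crop("pics/side0.png",0,205,250,50,75,7)]))
for n in("side","top"):
    d=cv2.absdiff(cv2.imread(f"pics/{n}15.png"),cv2.imread(f"pics/{n}0.png")).max(2); print(n,(d>40).sum()); cv2.imwrite(f"pics/d{n}.png",np.clip(d.astype(int)*4,0,255).astype(np.uint8))
a=np.hstack([cv2.imread("pics/dside.png"),cv2.imread("pics/dtop.png")]); cv2.imwrite("pics/diff.png",cv2.resize(a,(800,300)))
E
```

```text
t 29.3 p [ 0.3898 -0.2881  0.243 ] rot [180.     0.    52.98] F [-0.3 -0.2 -0.7] open 0.0428 q [-36.5  -3.7   2.7  96.3  -0.   90.6]
side 18807
top 9057
```

View pics/v15.png

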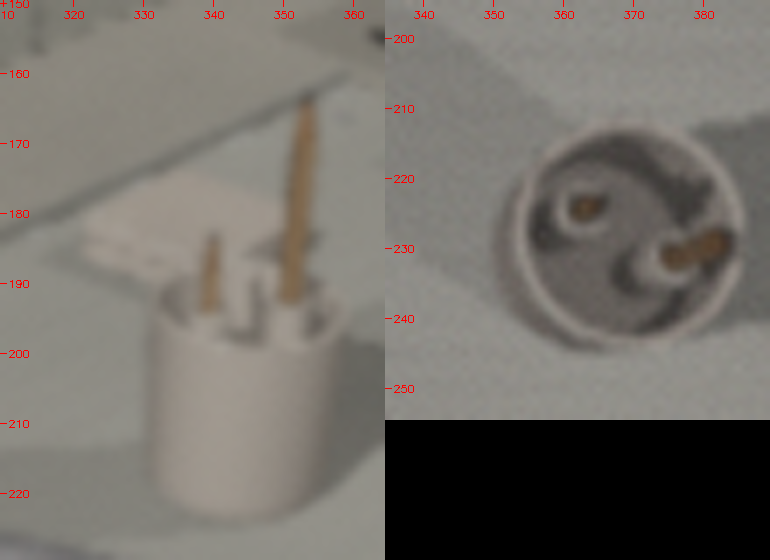

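View pics/v15c.png

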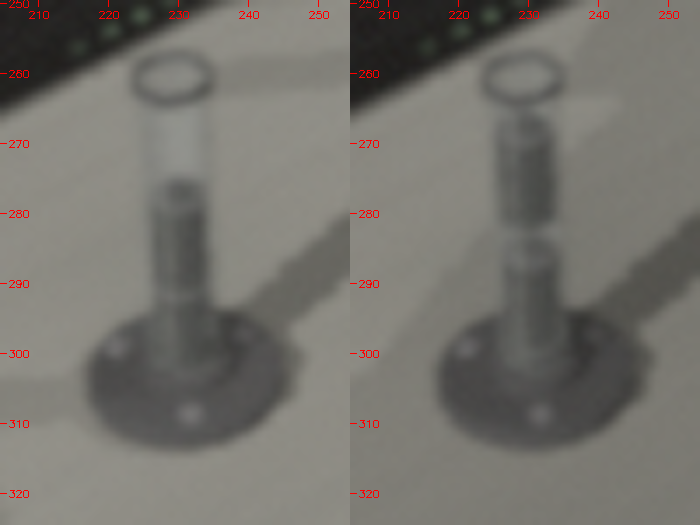

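View pics/diff.png

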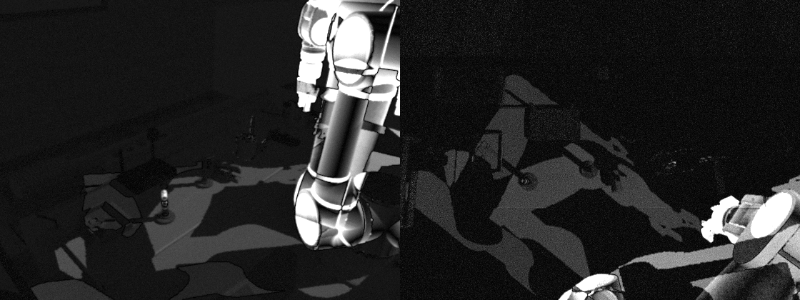

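```bash
python3 -c "
from workcell import bot
print(bot.job_done())"
```

```text
the job is handed in; nothing more can be done
None
```

The job is done and handed in at about 29 s of the 58 s allowed. I took the thick pencil from the cup and pushed both cells down slowly with its blunt end. The reaction was about 2–6 N while they slid.

**Cells:** They stopped dead with the tool at 0.196 m, which matches the expected home height. I finished with a steady push of about 17.5 N and they moved no further. The last pictures show them one on the other with no gap, and the top face at the home height within about a pixel (2–3 mm). The seam between the cells read 1–2 pixels lower than predicted. I put that down to the camera offset, since the tube's mouth and foot read low too.

**Pencil and surroundings:** The pencil is back in its own well, point up, and released. Comparing first and last pictures shows only the arm, its shadows, the cells and a faint trace around the cup, which I read as a shift of well under a pixel. The part of the side view now behind the arm could not be compared. The gripper is clear of everything, and no check failed.

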